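# Load the label unwinder and its guide stand

## Robot

A 6-joint arm with a two-finger parallel gripper is mounted at the origin on a cart in front of the work surface, level with it; the furniture and walls round the work are solid. World frame = base frame: x ahead of the robot, y to its left, z up, the work surface at z = 0. Lengths are in m, angles in rad, forces in N, time in s.
With the tool pointing down it reaches from about 0.325 to 0.9 m from the base axis. Payload 6.1 kg.
Tool frame: the origin (TCP) lies midway between the tips of the shut fingers; the grasp point (between the pads) lies 19 mm behind it; z points along the fingers, x is the direction in which the jaws open and shut, and the axes are right-handed (so a half turn about z gives the same grasp; the last joint's range is limited). The gripper opens to 85 mm and grips with 20 to 120 N. Pads are 22 mm wide; open, the fingers measure 114 mm over their backs; the gripper's body (76 mm by 85 mm) begins 54 mm behind the grasp point. The pads swing forward as they close: fully open they stand 13 mm farther back than shut.
Start: joints at [-1.409, 0.22, 1.526, -0, 1.395, -0.126], TCP at [0.177, -0.599, 0.231] pointing down, gripper open.
Joint ranges: [-2.98, 2.98], [-0.91, 2.08], [0.09, 2.57], [-1.24, 4.39], [0.2, 2.65], [-2.68, 2.68]. Speed limits (rad/s): [2.57, 2.57, 3.01, 3.14, 3.14, 3.14].

## Interface

Orientations are given as a unit quaternion [w, x, y, z].
In Python, from cell import state, camera, env, models gives the robot as it stands. The module is installed in compiled form; this text tells all that it offers.
- The arm moves only by the tool carry_out, never from a script. Its argument "series" is text: rows parted by semicolons, each of 7 numbers parted by spaces: the shift along the tool's x, y, z in units of 10 cm (1.0 is 10 cm), then the turn, a rotation vector about the tool's x, y, z in units of 180 degrees (1.0 is 180 degrees), then the opening, from 0 (shut) to 1 (fully open). A call has 1 to 20 rows; each row is the pose to reach, as a shift and turn from the pose commanded when the call began, along the tool's axes at that moment, turning the shorter way round; what a row does not reach only later rows make up. A row lasts 1/8 s, in which the tool goes at most 62.5 mm and 10.7 degrees, less where a joint would pass 70% of its speed; a pose out of reach is approached as far as the arm can. A call with a number of a shift or a turn outside -1 to 1 is refused whole. A call with a gripper value outside its range is refused whole. The fingers move at their own pace and stop on an object; "force" is the grip in N (left out, the last holds). Time passes only in rows, so rows that repeat a pose let the fingers close. It gives the time, the measured TCP pose, the force and the opening at its end, in the units of the state.
- state(): the state, without advancing time (a new reading comes with each control period).
- camera(name): name is "side" or "top"; returns a dict with "img" (420x560x3 uint8, red, green, blue), "depth" (420x560 float32, m along the optical axis (not along the pixel's ray), 0 where there is no reading), "camera_matrix" (3x3 intrinsics, pixels), "xyz" and "attitude" of the camera in the world. Camera axes: x right, y down, z forward; pixel columns grow to the right and rows downward; lengths in m; the calibration is good to about 2 mm. A picture is of the moment at which its call begins.
- env.job_done(): hands the job in, once; it reports no verdict.
Trained networks look in the newest picture that a camera, given by its name, has taken for a name from the list of things; names that differ only in an ending like _2 or _b are one class to them, and where a whole thing is asked for, a point or a joint stands for the part that bears it (a point fixed in the world has none). Each returns a list of dicts, best first, with "p" (0 to 1); they miss things now and then, are a little off and sometimes report something else, mostly with a low value. They report only what shows in the picture. A call takes as long as a camera call.
- models.look_for(name, camera): "location" ([x, y, z] in m, in world coordinates, good to about 4 mm: the middle of the surface that is visible of it).
- models.masks_of(name, camera): "region" (420x560 bool, what is visible of it).
The state is a dict: "clock": time; "joint_pos": joint angles; "joint_velocities": joint speeds; "tau": joint torques, N m; "ee_pos": TCP position; "eef_rot": TCP orientation; "contact_force": force on the tool from outside, world axes, zero at the start; "wrist_torque": the same for the moment, N m; "opening": finger opening in m.
Only numpy, scipy, OpenCV 4.12 (cv2) and the standard library are available. Lean on these libraries where they do the work, as an engineer would, in place of code of your own. Each camera call takes 0.05 s, during which the arm holds its last target.

## Task

Get the labeller's unwinder ready: take the white label roll from among the parts in front (not the spare in the far right corner) and put it on the unwinder's spindle, flat on the turntable, then the steel flange disc on top of the roll with its black boss up, then the brass locking collar on top of the boss. On the yellow guide stand put the black guide roller on the pin, and the red cap ring on the pin above it. Lower each part until it rests fully home before letting go of it, do not drop it; leave all five seated and still, and do not knock over the date stamp.

Things in the scene. Friction and masses are not known exactly. Their poses are not given: they have to be found in the camera images.
- label_roll: white paper label roll lying flat, axis upright; outside diameter 68 mm, height 40 mm, through bore of about 14 mm clear width. Origin: centre of its underside, z up its axis. 0.06 to 0.13 kg. Alike all round: grip it across its outside at any yaw. It lies among the other parts; a like spare roll by the crates in the far right corner is out of reach and not meant
- flange_disc: round grey steel disc, diameter 84 mm, 3 mm thick, with a black boss on its upper side, boss diameter 33 mm and 9 mm tall (overall height 12 mm), through bore 14 mm. Origin: centre of its underside, z up its axis. Lies boss up: grip it by the boss
- lock_collar: brass ring, outside diameter 33 mm, height 16 mm, through bore 14 mm, with a small black thumbscrew (12 mm wide) sticking out of its side at mid-height to 27 mm from the axis. Origin: centre of its underside; the thumbscrew points along its +x, z up its axis. Grip it with the fingers closing along its y, clear of the thumbscrew
- guide_roller: black rubber roller standing upright, diameter 30 mm, height 30 mm, white ring round its hole, through bore 10 mm. Origin: centre of its underside, z up its axis
- cap_ring: small red plastic ring, outside diameter 23 mm, height 12 mm, through bore 10 mm. Origin: centre of its underside, z up its axis
- unwinder: fixed unwinder: grey base plate 100 mm square, round aluminium turntable (diameter 88 mm, top 20 mm above the table), upright steel spindle of diameter 11 mm on the centre line, narrowing from 79 mm up to a bullet nose at 90 mm. Origin: on the table under the spindle's axis, z up. Roll, flange disc and collar come to rest with undersides 20, 60 and 72 mm above the origin
- guide_stand: fixed yellow round foot, diameter 66 mm, black side knob at its -x (to 43 mm), steel shoulder of diameter 20 mm (top 24 mm above the table), upright steel pin of diameter 7 mm on the centre line, narrowing from 62 mm up to a nose at 72 mm. Origin: on the table under the pin's axis, z up. Roller and cap ring come to rest with undersides 24 and 54 mm above the origin
- date_stamp: black-handled date stamp, 36 x 40 x 80 mm, standing loose near the left front edge beside the ink pad; a bystander, to be left standing. Origin: centre of its underside, z up

How it is judged:
At the end, for the whole second after the job is handed in: Roll on turntable, flange disc on roll, brass collar on boss; roller on guide stand, red ring on roller: each within 8 mm of the spindle's or pin's axis, within 4 mm of seated height, upright within 0.1 rad, under 20 mm/s; date stamp stands (tilt under 0.35 rad) (horizontal distance between each of label_roll, flange_disc, lock_collar and unwinder below 0.008 m and z of label_roll in the frame of unwinder between 0.016 and 0.024 m and angle between each of label_roll, flange_disc, lock_collar, guide_roller, cap_ring's own z axis and vertical below 0.1 rad and linear speed of each of label_roll, flange_disc, lock_collar, guide_roller, cap_ring below 0.02 m/s and z of flange_disc in the frame of unwinder between 0.056 and 0.064 m and z of lock_collar in the frame of unwinder between 0.068 and 0.076 m and horizontal distance between each of guide_roller, cap_ring and guide_stand below 0.008 m and z of guide_roller in the frame of guide_stand between 0.02 and 0.028 m and z of cap_ring in the frame of guide_stand between 0.05 and 0.058 m and angle between date_stamp's own z axis and vertical below 0.35 rad); the robot touches nothing.
It fails at once if one of the five parts is dropped (moves faster than 0.6 m/s, a fall of about 18 mm, with no finger touching it) ((linear speed of label_roll above 0.6 m/s and contact force between the fingers and label_roll below 0.05 N) or (linear speed of flange_disc above 0.6 m/s and contact force between the fingers and flange_disc below 0.05 N) or (linear speed of lock_collar above 0.6 m/s and contact force between the fingers and lock_collar below 0.05 N) or (linear speed of guide_roller above 0.6 m/s and contact force between the fingers and guide_roller below 0.05 N) or (linear speed of cap_ring above 0.6 m/s and contact force between the fingers and cap_ring below 0.05 N)).
It fails at once if the date stamp is knocked over (tilted more than 0.35 rad) (angle between date_stamp's own z axis and vertical above 0.35 rad).
It also fails if it takes over 120 s, if anything falls off the work surface, if the arm or the gripper's body presses on something with over 40 N, if the wrist force passes 120 N, or if a joint passes its speed limit or range.

## Working session

There is one attempt and no reset: what is moved stays moved. The work goes in short steps, Python scripts to look and compute and a tool call to move; the robot and the scene stay as the last step left them, time stands still between calls to the robot, and variables do not carry over. Pictures are saved under pics/ and viewed, and the job is handed in when it is done.

Besides the shell and the picture viewer there is one more tool, called after ">>>" as name(argument=value, ...), one argument or row to a line, values as JSON. carry_out: Moves the arm, as the interface text tells. Shifts and turns lie within -1 to 1; 1 stands for 10 cm of shift or 180 degrees of turn. Its arguments: {"type":"object","properties":{"series":{"type":"string"},"force":{"type":"number"}},"required":["series"]}

```bash
mkdir -p pics; ls
python3 - <<'E'
from cell import state, camera, env, models
import cv2, numpy as np
s=state()
for k,v in s.items(): print(k,np.round(v,4))
for n in ["side","top"]:
    c=camera(n); cv2.imwrite(f"pics/{n}0.png",c["img"][:,:,::-1]); print(n,c["camera_matrix"],c["xyz"],c["attitude"])
    for o in ["label_roll","flange_disc","lock_collar","guide_roller","cap_ring","unwinder","guide_stand","date_stamp"]:
        print(o,[(np.round(d["location"],4),round(d["p"],2)) for d in models.look_for(o,n)])
E
```

```text
pics
clock 0.0
joint_pos [-1.4091  0.2212  1.5276  0.      1.3947 -0.1261]
joint_velocities [ 0.0001 -0.0007 -0.0003  0.0003 -0.0008 -0.0001]
tau [-2.00000e-04 -4.96893e+01 -3.89400e+01 -3.00000e-04  1.09000e-02
  0.00000e+00]
ee_pos [ 0.1773 -0.5987  0.2302]
eef_rot [-7.000e-04  8.012e-01 -5.984e-01 -7.000e-04]
contact_force [-0.7502 -0.2837  0.1937]
wrist_torque [0.0481 0.0366 0.0422]
opening 0.085
side [[422.11224064   0.         275.11525538]
 [  0.         422.11224064 213.3192539 ]
 [  0.           0.           1.        ]] [ 0.23813766 -0.92923913  0.54634694] [-0.51002065  0.85110623 -0.10233154  0.0708899 ]
label_roll []
flange_disc [(array([0.6225, 0.1061, 0.0008]), 0.84)]
lock_collar [(array([ 0.4607, -0.0677,  0.0142]), 0.51)]
guide_roller [(array([ 0.4097, -0.2327,  0.0279]), 0.73)]
cap_ring []
unwinder [(array([0.4655, 0.0725, 0.0181]), 0.86), (array([0.3656, 0.3422, 0.0276]), 0.21)]
guide_stand [(array([ 0.6174, -0.0856,  0.0196]), 0.76)]
date_stamp [(array([0.4648, 0.0718, 0.0174]), 0.53), (array([0.364 , 0.344 , 0.0281]), 0.48)]
top [[405.97489947   0.         281.78581005]
 [  0.         405.97489947 213.09403296]
 [  0.           0.           1.        ]] [ 0.42384792 -0.02242484  1.24842229] [-0.02808617  0.71555222 -0.69761347  0.02305695]
label_roll [(array([ 0.4596, -0.3933,  0.0399]), 0.95)]
flange_disc [(array([6.191e-01, 1.146e-01, 6.000e-04]), 0.91)]
lock_collar [(array([ 0.4571, -0.0582,  0.0132]), 0.51)]
guide_roller [(array([0.3623, 0.3513, 0.0276]), 0.66), (array([ 0.4115, -0.218 ,  0.0339]), 0.53)]
cap_ring []
unwinder [(array([0.4687, 0.0887, 0.0222]), 0.67)]
guide_stand [(array([ 0.6161, -0.075 ,  0.0213]), 0.85), (array([ 0.456 , -0.0566,  0.0136]), 0.22)]
date_stamp [(array([0.3638, 0.3503, 0.0323]), 0.69)]
```

View pics/top0.png

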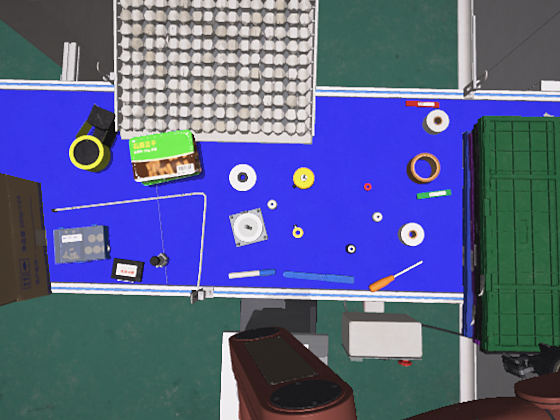

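View pics/side0.png

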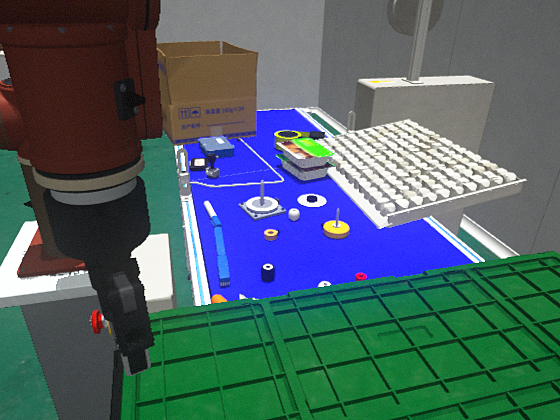

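```bash
cat > h.py <<'E'
from cell import state, camera, env, models
import cv2, numpy as np
from scipy.spatial.transform import Rotation as R
def rot(q): return R.from_quat([q[1],q[2],q[3],q[0]]).as_matrix()
def cloud(c):
    K=c["camera_matrix"]; d=c["depth"]; v,u=np.mgrid[:d.shape[0],:d.shape[1]]
    P=np.stack([(u-K[0,2])/K[0,0]*d,(v-K[1,2])/K[1,1]*d,d],-1)
    P=P@rot(c["attitude"]).T+np.array(c["xyz"]); P[d==0]=np.nan
    return P
def ray(c,u,v,z):
    K=c["camera_matrix"]; d=rot(c["attitude"])@np.array([(u-K[0,2])/K[0,0],(v-K[1,2])/K[1,1],1.])
    o=np.array(c["xyz"]); return o+d*(z-o[2])/d[2]
def proj(c,p):
    K=c["camera_matrix"]; q=rot(c["attitude"]).T@(np.array(p)-np.array(c["xyz"])); q=K@q; return q[:2]/q[2]
def crop(c,u0,v0,u1,v1,s,fn):
    im=cv2.resize(c["img"][v0:v1,u0:u1,::-1],None,fx=s,fy=s,interpolation=cv2.INTER_CUBIC); cv2.imwrite(fn,im)
E
python3 - <<'E'
from h import *
c=camera("top"); crop(c,220,155,450,290,3.4,"pics/t1.png")
np.savez("top0.npz",**{k:np.array(v) for k,v in c.items()})
P=cloud(c)
z=P[...,2]
for n,(u,v) in dict(roll=(411,234),flange=(241,178),stand=(303,178),cap=(367,186),collar=(298,232),roller=(350,249),unw=(249,227),wht1=(272,204),wht2=(377,216)).items():
    print(n); print(np.round(z[v-12:v+13:2,u-12:u+13:2]*1000).astype(int) if n in("unw","stand","cap","roller") else np.round(z[v-4:v+5:2,u-4:u+5:2]*1000))
E
```

```text
roll
[[36. 39. 45. 44. 44.]
 [43. 40.  6. 26. 40.]
 [42.  2.  2. 20. 38.]
 [37.  4.  2. 20. 39.]
 [41. 36. 40. 41. 45.]]
flange
[[ 6. 13. 10. 12. 16.]
 [17. 14. -1.  5. 17.]
 [14.  9. -0. -2. 13.]
 [ 6. 11. 12. 11. 14.]
 [11. -1. 11. 11.  4.]]
stand
[[ 3  1  4  1 -2  3 -1  2  1  5  0  1 -1]
 [ 1  2 -3  1 -1 24 21 18  2  3  4 -1  2]
 [-2 -3  1 21 27 24 23 23 20 22  1  4  4]
 [ 0 -1 20 22 23 24 22 21 22 20 23  0  0]
 [-3 -2 23 21 25 22 24 22 22 23 21  1  2]
 [ 2 15 24 19 25 25 65 23 20 22 18 20  2]
 [ 3 23 20 26 23 24 36 23 23 18 22 22  0]
 [-2 20 25 22 24 23 23 24 22 22 19 20 -4]
 [ 1  8 21 19 19 19 25 24 26 19 23  5  0]
 [ 0  0 19 20 23 22 18 22 17 29 21 -2 -1]
 [ 1 16 15 22 19 23 19 25 23 21  5 -1 -3]
 [ 1 13  2  2 14 21 19 24 14  0  2  2 -1]
 [-1 -2  2  2 -1 -3  5 -3  3 -1 -1  3  0]]
cap
[[                   2                   -2                   -2
                     4                    2                   -1
                     2                   -2                    4
                     0                    2                    2
                    -1]
 [             
[... 7369 characters left out ...]
 22 20 14 25 19 12]
 [21 24 17 24 21 21 19 22 20 17 21 22 20]
 [22 20 21 20 83 22 19 18 21 24 19 20 17]
 [21 21 22 17 87 83 22 23 19 20 20 19 16]
 [23 25 20 22 21 18 22 23 22 21 23 18 22]
 [15 19 25 19 17 23 15 21 21 23 20 20 22]
 [20 21 20 18 16 18 19 23 19 22 21 22 10]
 [17 18 15 16 21 22 19 17 18 22 24 21 11]
 [21 22 18 19 20 22 16 22 17 17 21 10  7]
 [10 19 23 23 18 17 21 20 21 25 10  9 13]]
wht1
[[-1. 21. 28.  5.  3.]
 [28. 29. 27. 29. -0.]
 [24. 22.  8. 31. 22.]
 [30. 30. 23. 27. 18.]
 [ 1. 23. 28. 18. -4.]]
wht2
[[ 6.  2. -0. -1. -2.]
 [21. 31. 30. 30. -2.]
 [19. 31. 10. 26. 22.]
 [25. 26.  7. 28. 30.]
 [23. 27. 26. 26.  2.]]<stdin>:7: RuntimeWarning: invalid value encountered in cast
```

View pics/t1.png

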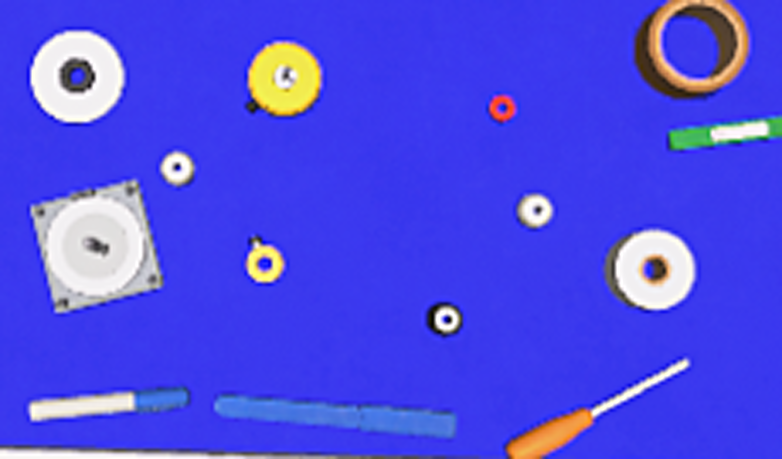

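```bash
cat > fit.py <<'E'
from h import *
from scipy.optimize import minimize
def circ(x,y,z,r,n=48):
    t=np.linspace(0,2*np.pi,n,endpoint=False); return np.stack([x+r*np.cos(t),y+r*np.sin(t),np.full(n,z)],1)
def sil(c,cyls,x,y,box,S=8):
    u0,v0,u1,v1=box; m=np.zeros(((v1-v0)*S,(u1-u0)*S),np.uint8)
    for r,z0,z1 in cyls:
        pts=np.array([proj(c,p) for z in {z0,z1} for p in circ(x,y,z,r)])
        pts=(pts-[u0,v0]+0.5)*S-0.5
        h=cv2.convexHull(np.round(pts*16).astype(np.int32)); cv2.fillConvexPoly(m,h,255,shift=4)
    return cv2.resize(m.astype(np.float32)/255,(u1-u0,v1-v0),interpolation=cv2.INTER_AREA)
def alpha(img,box,mode):
    u0,v0,u1,v1=box; a=img[v0:v1,u0:u1].astype(float)
    if mode=="blue":
        bg=np.median(np.concatenate([a[0],a[-1],a[:,0],a[:,-1]]),0)
        d=np.linalg.norm(a-bg,axis=2); return np.clip((d-15)/ (120),0,1)
    if mode=="yellow": return np.clip((np.minimum(a[...,0],a[...,1])-a[...,2])/100,0,1)
    if mode=="red": return np.clip((a[...,0]-np.maximum(a[...,1],a[...,2]))/120,0,1)
def fit(c,cyls,xy,mode="blue",half=0.06,bin=True):
    zt=max(k[2] for k in cyls); p=np.array([proj(c,q) for q in circ(*xy,0,half)]+[proj(c,q) for q in circ(*xy,zt,half)])
    box=(max(0,int(p[:,0].min())),max(0,int(p[:,1].min())),min(560,int(p[:,0].max())+1),min(420,int(p[:,1].max())+1))
    al=alpha(c["img"],box,mode)
    f=lambda q:((sil(c,cyls,q[0],q[1],box)-al)**2).sum()
    # grid first
    xs=np.arange(-12,13,3)*1e-3; g=min(((f((xy[0]+a,xy[1]+b)),a,b) for a in xs for b in xs))
    r=minimize(f,[xy[0]+g[1],xy[1]+g[2]],method="Nelder-Mead",options=dict(initial_simplex=np.array([[xy[0]+g[1],xy[1]+g[2]]]*3)+[[0,0],[.002,0],[0,.002]],xatol=5e-5,fatol=1e-3))
    return r.x,r.fun,al.sum()
OB=dict(label_roll=([(.034,0,.04)],(.46,-.393)),flange_disc=([(.042,0,.003),(.0165,0,.012)],(.62,.114)),lock_collar=([(.0165,0,.016)],(.457,-.058)),
 guide_roller=([(.015,0,.03)],(.411,-.22)),cap_ring=([(.0115,0,.012)],(.6,-.26)),guide_stand=([(.033,0,.022),(.0035,0,.07)],(.616,-.075)))
E
python3 - <<'E'
from fit import *
for n in ["top","side"]:
    c=camera(n)
    for o,(cy,xy) in OB.items():
        if n=="side" and o in("label_roll","cap_ring"): continue
        mode="yellow" if o=="guide_stand" else "red" if o=="cap_ring" else "blue"
        cc=cy[:1] if o=="guide_stand" else cy
        print(n,o,[np.round(v,4) for v in fit(c,cc,xy,mode,half={"flange_disc":.05,"label_roll":.045,"guide_stand":.05,"cap_ring":.025}.get(o,.03))])
E
```

```text
top label_roll [array([ 0.4595, -0.4025]), np.float64(9.7031), np.float64(502.6317)]
top flange_disc [array([0.623 , 0.1128]), np.float64(20.1704), np.float64(595.0053)]
top lock_collar [array([ 0.4568, -0.0616]), np.float64(18.9876), np.float64(105.7736)]
top guide_roller [array([ 0.4113, -0.2216]), np.float64(3.5352), np.float64(85.7148)]
top cap_ring [array([ 0.6031, -0.2728]), np.float64(14.3903), np.float64(31.6083)]
top guide_stand [array([ 0.6228, -0.0757]), np.float64(56.7199), np.float64(314.22)]
side flange_disc [array([0.624 , 0.1196]), np.float64(11.6049), np.float64(334.186)]
side lock_collar [array([ 0.4575, -0.0555]), np.float64(9.948), np.float64(150.8744)]
side guide_roller [array([ 0.4108, -0.219 ]), np.float64(11.259), np.float64(236.8085)]
side guide_stand [array([ 0.6289, -0.0604]), np.float64(213.1416), np.float64(225.08)]
```

Run:
```python
from fit import *
c=dict(np.load("top0.npz")); P=cloud(c)
print("roll top c",ray(c,412,234,.04))
u,v=[int(round(t)) for t in proj(c,(.46,-.4,.04))]; print(u,v)
def pts(x0,x1,y0,y1,z0,z1):
    m=(P[...,0]>x0)&(P[...,0]<x1)&(P[...,1]>y0)&(P[...,1]<y1)&(P[...,2]>z0)&(P[...,2]<z1); return P[m],m
for n,b in dict(roll=(.40,.52,-.46,-.34,.033,.047),roller=(.38,.44,-.25,-.19,.024,.037),collar=(.44,.48,-.08,-.04,.011,.022),cap=(.58,.63,-.30,-.25,.0075,.018),turn=(.40,.54,.02,.16,.015,.027),spin=(.40,.54,.02,.16,.05,.1),pin=(.57,.66,-.12,-.03,.035,.1),foot=(.57,.66,-.12,-.03,.012,.03),boss=(.60,.65,.09,.14,.007,.018)).items():
    q,m=pts(*b); print(n,len(q),"mid",np.round([(q[:,0].min()+q[:,0].max())/2,(q[:,1].min()+q[:,1].max())/2],4),"mean",np.round(q.mean(0),4),"ext",np.round(np.ptp(q,axis=0),4))
# overlay of fits
im=cv2.resize(c["img"][155:290,220:450,::-1],None,fx=3.4,fy=3.4,interpolation=cv2.INTER_NEAREST)
def dr(x,y,z,r,col):
    p=np.array([proj(c,k) for k in circ(x,y,z,r)]); p=((p-[220,155]+.5)*3.4-.5); cv2.polylines(im,[np.round(p).astype(np.int32)],True,col,1)
for x,y,z,r in [(.4595,-.4025,.04,.034),(.623,.1128,.003,.042),(.4568,-.0616,.016,.0165),(.4113,-.2216,.03,.015),(.6031,-.2728,.012,.0115),(.6228,-.0757,.02,.033)]: dr(x,y,z,r,(0,0,255)); dr(x,y,0,r,(0,255,0))
cv2.imwrite("pics/o1.png",im)
```

```text
roll top c [ 0.45884818 -0.40058822  0.04      ]
412 234
roll 393 mid [ 0.4588 -0.3996] mean [ 0.4579 -0.3991  0.0407] ext [0.0656 0.0685 0.0138]
roller 72 mid [ 0.4111 -0.2201] mean [ 0.4099 -0.2204  0.0306] ext [0.0269 0.0273 0.0119]
collar 82 mid [ 0.4597 -0.0602] mean [ 0.4571 -0.0595  0.0159] ext [0.0365 0.0305 0.0093]
cap 37 mid [ 0.6016 -0.2718] mean [ 0.6006 -0.271   0.0124] ext [0.023  0.0194 0.0094]
turn 682 mid [0.4761 0.081 ] mean [0.4699 0.0891 0.0207] ext [0.1266 0.1212 0.0119]
spin 15 mid [0.4669 0.0899] mean [0.4668 0.0892 0.0799] ext [0.0087 0.0092 0.0383]
pin 8 mid [ 0.6204 -0.0745] mean [ 0.6201 -0.0743  0.0578] ext [0.0039 0.0047 0.0364]
foot 355 mid [ 0.6219 -0.0736] mean [ 0.6204 -0.0737  0.0215] ext [0.0629 0.0636 0.0163]
boss 92 mid [0.6235 0.1148] mean [0.6202 0.1136 0.0118] ext [0.0468 0.0477 0.0097]
```

View pics/o1.png

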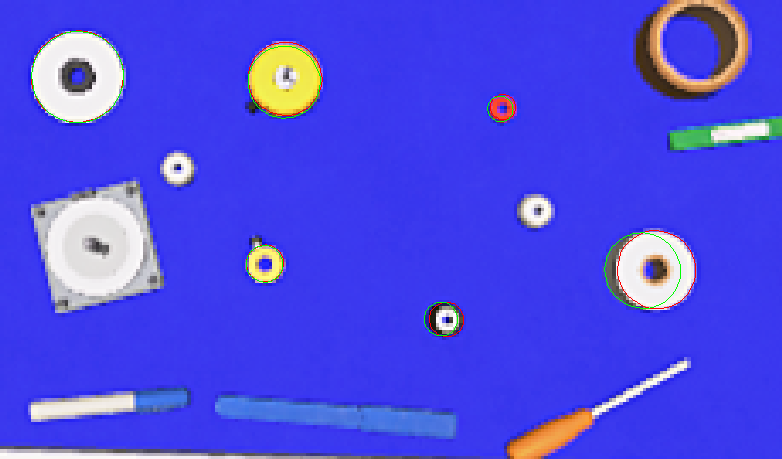

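Run:
```python
from fit import *
c=dict(np.load("top0.npz")); P=cloud(c); Z=P[...,2]
a=c["img"].astype(int)
red=np.clip((a[...,0]-np.maximum(a[...,1],a[...,2]))/120.,0,1)
def cen(w,b):
    u0,v0,u1,v1=b; w=w[v0:v1,u0:u1]; v,u=np.mgrid[v0:v1,u0:u1]; return (w*u).sum()/w.sum(),(w*v).sum()/w.sum(),w.sum()
b=(358,178,378,198)
print(cen(red,b),cen((Z>.006)*1.,b)); print(np.round(red[180:194,360:376]*9).astype(int)); print((Z[180:194,360:376]>.006).astype(int))
yel=np.clip((np.minimum(a[...,0],a[...,1])-a[...,2])/100.,0,1); b=(285,160,322,198)
print(cen((yel>.3)*1.,b),cen((Z>.01)*1.,b))
d=np.linalg.norm(a-a[215,330],axis=2); b=(390,212,432,256)
print(cen((d>70)*1.,b),cen((Z>.01)*1.,b)); 
print(a[255:257,348],a[230,330],a[234,330])
for p in [(.6031,-.2728,.012),(.601,-.271,.012),(.601,-.271,.0)]: print(proj(c,p))
```

```text
(np.float64(367.0990777338604), np.float64(186.41054018445325), np.float64(31.624999999999996)) (np.float64(366.9756097560976), np.float64(186.73170731707316), np.float64(41.0))
[[0 0 0 0 0 0 0 0 0 0 0 0 0 0 0 0]
 [0 0 0 0 0 0 0 0 0 0 0 0 0 0 0 0]
 [0 0 0 0 0 0 0 0 0 0 0 0 0 0 0 0]
 [0 0 0 0 0 0 4 8 5 0 0 0 0 0 0 0]
 [0 0 0 0 0 9 9 9 9 9 1 0 0 0 0 0]
 [0 0 0 0 5 9 9 0 5 9 9 0 0 0 0 0]
 [0 0 0 0 9 9 0 0 0 9 9 0 0 0 0 0]
 [0 0 0 0 9 9 0 0 0 9 9 0 0 0 0 0]
 [0 0 0 0 4 9 9 3 8 9 9 0 0 0 0 0]
 [0 0 0 0 0 9 9 9 9 9 0 0 0 0 0 0]
 [0 0 0 0 0 0 0 8 0 0 0 0 0 0 0 0]
 [0 0 0 0 0 0 0 0 0 0 0 0 0 0 0 0]
 [0 0 0 0 0 0 0 0 0 0 0 0 0 0 0 0]
 [0 0 0 0 0 0 0 0 0 0 0 0 0 0 0 0]]
[[0 0 0 0 0 0 0 0 0 0 0 0 0 0 0 0]
 [0 0 0 0 0 0 0 0 0 0 0 0 0 0 0 0]
 [0 0 0 0 0 0 0 0 0 0 0 0 0 0 0 0]
 [0 0 0 0 0 0 0 0 1 0 0 0 0 0 0 0]
 [0 0 0 0 0 1 1 1 1 1 0 0 0 0 0 0]
 [0 0 0 0 1 1 1 1 1 1 1 0 0 0 0 0]
 [0 0 0 0 1 1 0 0 0 1 1 0 0 0 0 0]
 [0 0 0 0 1 1 0 0 0 1 1 0 0 0 0 0]
 [0 0 0 0 1 1 1 0 1 1 1 0 0 0 0 0]
 [0 0 0 0 1 1 1 1 1 1 0 0 0 0 0 0]
 [0 0 0 0 0 1 1 1 1 0 0 0 0 0 0 0]
 [0 0 0 0 0 0 0 0 0 0 0 0 0 0 0 0]
 [0 0 0 0 0 0 0 0 1 0 0 0 0 0 0 0]
 [0 0 0 0 0 0 0 0 0 0 0 0 0 0 0 0]]
(np.float64(303.19749216300943), np.float64(177.9843260188088), np.float64(319.0)) (np.float64(302.7150684931507), np.float64(178.35342465753425), np.float64(365.0))
(np.float64(410.87698412698415), np.float64(233.87896825396825), np.float64(504.0)) (np.float64(410.5570175438597), np.float64(234.33333333333334), np.float64(456.0))
[[ 58  57 240]
 [ 57  55 238]] [ 59  56 238] [ 59  57 239]
[367.45603835 186.01881619]
[366.86068955 186.68443221]
[366.0739756  187.21680253]
```

Run:
```python
from fit import *
c=dict(np.load("top0.npz")); a=c["img"].astype(int)
b=(390,212,432,256);u0,v0,u1,v1=b
w=(a[v0:v1,u0:u1].min(2)>150).astype(np.uint8)
cs,_=cv2.findContours(w,cv2.RETR_EXTERNAL,cv2.CHAIN_APPROX_NONE); k=max(cs,key=cv2.contourArea)
m=cv2.drawContours(np.zeros_like(w),[k],-1,1,-1); v,u=np.mgrid[v0:v1,u0:u1]; cu,cv_=(m*u).sum()/m.sum(),(m*v).sum()/m.sum()
print(cu,cv_,m.sum(),cv2.minEnclosingCircle(k),ray(c,cu,cv_,.04))
g=a[v0:v1,u0:u1]; print(g[22,:,0]); print(g[22,:,2]); print("row range",np.where(m.any(1))[0][[0,-1]]+v0,np.where(m.any(0))[0][[0,-1]]+u0)
for (x,y) in [(.4595,-.4025),(.4585,-.400)]:
    p=np.array([proj(c,q) for q in circ(x,y,.04,.034)]); print(p.min(0),p.max(0)); p=np.array([proj(c,q) for q in circ(x,y,.0,.034)]); print(p.min(0),p.max(0))
```

```text
412.1643192488263 233.86150234741785 426 ((22.0, 22.0), 11.70479965209961) [ 0.45927124 -0.40107373  0.04      ]
[ 59  59  58  59  59  59  55  79 101 102  67 246 249 242 241 242 242 235
 244 143  33  44  76  85  74  50 232 238 241 242 241 242 248 240 126  43
  56  57  58  59  58  58]
[239 238 238 238 238 240 250 190  97  89  62 242 248 242 241 242 246 217
 124 239 255 229 107  35  40  28 110 196 244 243 241 241 241 238 237 238
 238 238 237 237 238 238]
row range [223 245] [401 423]
[401.16591227 222.35417659] [424.13168581 245.28576518]
[397.42103484 223.00022577] [419.64888964 245.19789554]
[400.32045199 222.66879774] [423.28683634 245.60266501]
[396.60251224 223.30480888] [418.83093918 245.50461369]
```

Run:
```python
from fit import *
s=state(); print(rot(s["eef_rot"]).round(3))
c=camera("top"); crop(c,225,155,325,265,7,"pics/t2.png")
s_=camera("side"); crop(s_,225,165,365,245,5.6,"pics/s2.png")
```

```text
[[ 0.284 -0.959  0.   ]
 [-0.959 -0.284  0.   ]
 [-0.    -0.    -1.   ]]
```

View pics/t2.png

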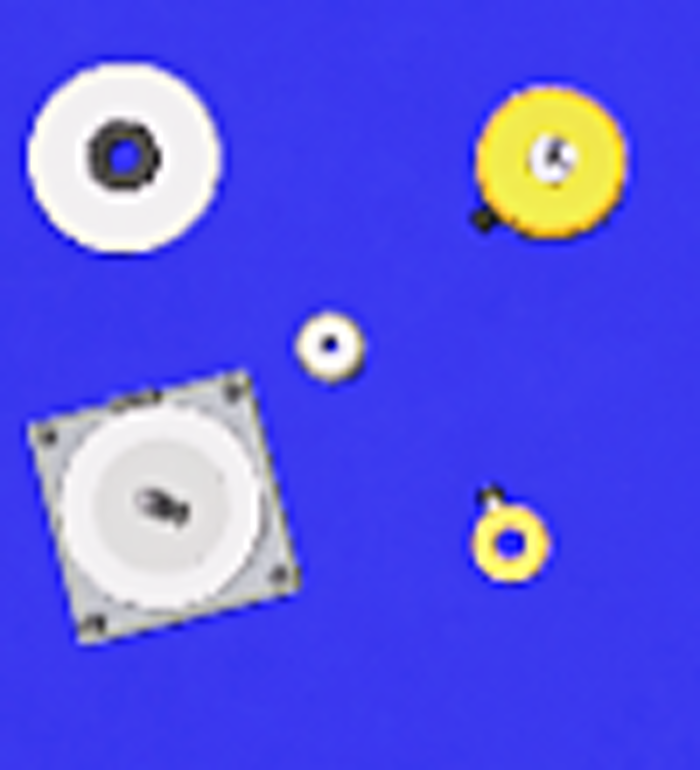

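View pics/s2.png

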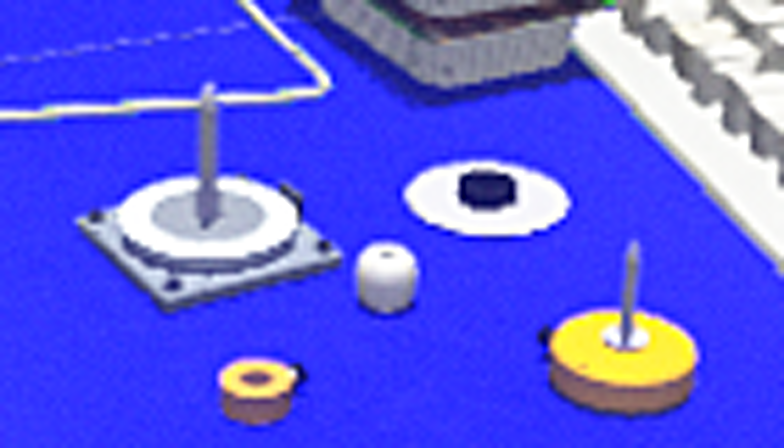

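Run:
```python
from fit import *
c=camera("top"); s=camera("side")
np.savez("side0.npz",**{k:np.array(v) for k,v in s.items()})
def ell(c,box,f,z):
    u0,v0,u1,v1=box; a=c["img"][v0:v1,u0:u1].astype(int); w=f(a).astype(np.uint8)
    cs,_=cv2.findContours(w,cv2.RETR_EXTERNAL,cv2.CHAIN_APPROX_NONE); k=max(cs,key=cv2.contourArea); k=cv2.convexHull(k)
    m=cv2.drawContours(np.zeros_like(w),[k],-1,1,-1); M=cv2.moments(m,True); cu=M['m10']/M['m00']+u0; cv_=M['m01']/M['m00']+v0
    return np.round([cu,cv_,m.sum()],2),np.round(ray(c,cu,cv_,z),4)
wh=lambda a:(a.min(2)>225)
ye=lambda a:(np.minimum(a[...,0],a[...,1])-a[...,2]>60)
yeb=lambda a:(np.minimum(a[...,0],a[...,1])-a[...,2]>60)&(a[...,1]>170)
ned=lambda a:(a[...,2]-a[...,0]<90)
print("turn",ell(c,(228,205,270,250),wh,.02))
g=c["img"][205:250,228:270].min(2); print(np.percentile(g,[10,30,50,70,90]))
print("foot",ell(c,(285,160,320,195),ye,.02),ell(c,(285,160,320,195),yeb,.02))
print("collar",ell(c,(285,225,312,245),ye,.014))
print("flange",ell(c,(225,160,260,195),ned,.003))
print("side flange",ell(s,(294,190,330,210),ned,.003))
print("side turn",ell(s,(240,190,285,217),lambda a:a.min(2)>200,.02))
print("side boss",ell(s,(300,192,322,204),lambda a:a[...,0]<120,.008))
for t in [(.4668,.0892)]:
  for cc in (c,s): print([np.round(proj(cc,(*t,z)),1) for z in (.02,.09)])
for t in [(.6205,-.0745)]:
  for cc in (c,s): print([np.round(proj(cc,(*t,z)),1) for z in (.024,.072)])
```

```text
turn (array([247.43, 227.09, 646.  ]), array([0.4677, 0.0904, 0.02  ]))
[ 53.9  57.  155.  221.  240. ]
foot (array([303.16, 177.85, 354.  ]), array([ 0.6222, -0.075 ,  0.02  ])) (array([303.2 , 177.58, 338.  ]), array([ 0.623 , -0.0751,  0.02  ]))
collar (array([297.35, 232.35,  83.  ]), array([ 0.4558, -0.0613,  0.014 ]))
flange (array([242.32, 177.07, 601.  ]), array([0.6228, 0.1127, 0.003 ]))
side flange (array([311.55, 200.1 , 305.  ]), array([0.6227, 0.1149, 0.003 ]))
side turn (array([261.68, 203.53, 370.  ]), array([0.4682, 0.0914, 0.02  ]))
side boss (array([311.42, 198.46,  57.  ]), array([0.6223, 0.1156, 0.008 ]))
[array([247.8, 227.4]), array([245.6, 226.5])]
[array([261.4, 203.9]), array([261.4, 180.7])]
[array([303. , 178.2]), array([303.8, 175.6])]
[array([335.3, 225.2]), array([336.9, 208.3])]
```

```bash
cat >> h.py <<'E'
def go(p,yawdeg=None,cur=None):
    """print shift units (tool axes) to TCP target p; yaw = direction of tool x in world"""
    s=state(); A=rot(s["eef_rot"]); d=A.T@(np.array(p)-np.array(s["ee_pos"]))/0.1
    x=A[:,0]; y0=np.degrees(np.arctan2(x[1],x[0])); out=""
    if yawdeg is not None:
        dy=(yawdeg-y0+90)%180-90; out=f" turn about tool z: {-dy/180:.4f}"
    print("pos",np.round(s["ee_pos"],4),"yaw %.2f"%y0,"zaxis",A[:,2].round(3),"j",np.round(s["joint_pos"],2),"\nshift",np.round(d,3),out,"F",np.round(s["contact_force"],1),"open",round(s["opening"],4),"t",s["clock"])
E
python3 - <<'E'
from h import *
c=dict(np.load("top0.npz")); P=cloud(c)
for x0 in np.arange(.1,.7,.1):
    for y0 in np.arange(-.9,.5,.1):
        m=(P[...,0]>x0)&(P[...,0]<x0+.1)&(P[...,1]>y0)&(P[...,1]<y0+.1)
        print("%5.0f"%(np.nanpercentile(P[...,2][m],99)*1000) if m.sum()>5 else "   --",end="")
    print("  x=%.1f"%x0)
go((.459,-.401,.15))
E
```

```text
-762  214  296  427  641  663  661    5    4  689    4 -770 -768 -767  x=0.1
   --  218  298  404  636  616  133  753  773  725    5  146    4   17  x=0.2
   --  221  219  219    9   27   30   29   29   21   19   37   81   20  x=0.3
   --  220  219  220   45   44   33    7   18   81   25   26    6    6  x=0.4
   --  221  219  219   14   28   27    7   23   29   22   27   82   83  x=0.5
   --  221  220  220   52   50   12   21   27    8   15   86   86   85  x=0.6
pos [ 0.1774 -0.5993  0.2313] yaw -73.51 zaxis [ 0.  0. -1.] j [-1.41  0.22  1.53  0.    1.39 -0.13] 
shift [-1.102 -3.263  0.813]  F [ 0.3 -0.4 -1.4] open 0.0855 t 1.25
```

>>> carry_out(
  series="-0.1 -0.3 -0.2 0 0 0 1; -0.5 -0.7 -0.3 0 0 0 1; -1 -1 -0.3 0 0 0 1; -1 -1 -0.3 0 0 0 1",
  force=30,
)

```text
clock: 1.75
ee_pos: [0.246, -0.4716, 0.261]
eef_rot: [-0.001, 0.802, -0.597, -0.0]
contact_force: [-0.3, -0.1, -0.1]
opening: 0.0855
```

>>> carry_out(
  series="-0.05 -0.6 0 0 0 0 1; -0.1 -1 0.1 0 0 0 1",
)

```text
clock: 2.0
ee_pos: [0.3395, -0.4381, 0.2526]
eef_rot: [0.001, 0.801, -0.599, 0.002]
contact_force: [0.3, -0.6, 0.2]
opening: 0.0858
```

>>> carry_out(
  series="0 -0.6 0.2 0 0 0 1; 0 -1 0.3 0 0 0 1",
)

```text
clock: 2.25
ee_pos: [0.4356, -0.4086, 0.2203]
eef_rot: [-0.0, 0.801, -0.598, -0.0]
contact_force: [-0.0, -0.3, 0.2]
opening: 0.0854
```

Run:
```python
from h import *
go((.459,-.401,.12))
```

```text
pos [ 0.4356 -0.4086  0.2203] yaw -73.49 zaxis [-0.  0. -1.] j [-0.89  0.16  1.61 -0.    1.37  0.4 ] 
shift [-0.006 -0.246  1.003]  F [-0.  -0.3  0.2] open 0.0854 t 2.25
```

>>> carry_out(
  series="0 -0.25 0.5 0 0 0 1; 0 -0.25 1 0 0 0 1; 0 -0.25 1 0 0 0 1",
)

```text
clock: 2.62
ee_pos: [0.4554, -0.3994, 0.1162]
eef_rot: [-0.001, 0.801, -0.598, -0.005]
contact_force: [-0.2, -1.0, 0.3]
opening: 0.0852
```

Run:
```python
from h import *
go((.459,-.401,.006))
c=camera("top"); crop(c,350,180,470,280,6.5,"pics/t3.png")
```

```text
pos [ 0.4554 -0.3994  0.1162] yaw -73.51 zaxis [-0.007  0.007 -1.   ] j [-0.85  0.29  1.67 -0.    1.19  0.43] 
shift [ 0.035 -0.034  1.101]  F [-0.2 -1.   0.3] open 0.0852 t 2.625
```

View pics/t3.png

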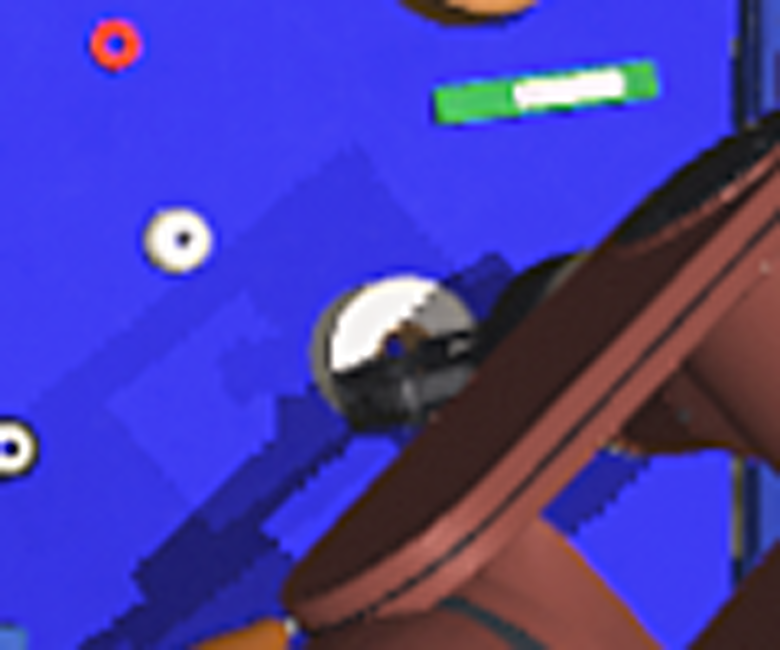

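>>> carry_out(
  series="0 0 0.2 0 0 0 1; 0 0 0.4 0 0 0 1; 0 0 0.4 0 0 0 1; 0 0 0.4 0 0 0 1",
)

```text
clock: 3.18
ee_pos: [0.4579, -0.4018, 0.0817]
eef_rot: [0.0, 0.801, -0.598, 0.0]
contact_force: [0.4, -0.9, -0.0]
opening: 0.0855
```

Run:
```python
from h import *
go((.459,-.401,.006))
```

```text
pos [ 0.4579 -0.4018  0.0817] yaw -73.52 zaxis [ 0. -0. -1.] j [-0.85  0.33  1.69  0.    1.12  0.43] 
shift [-0.005 -0.013  0.757]  F [ 0.4 -0.9 -0. ] open 0.0855 t 3.175
```

>>> carry_out(
  series="0 -0.01 0.3 0 0 0 1; 0 -0.01 0.55 0 0 0 1; 0 -0.01 0.75 0 0 0 1; 0 -0.01 0.75 0 0 0 1; 0 -0.01 0.75 0 0 0 1",
)

```text
clock: 3.8
ee_pos: [0.4594, -0.4019, 0.0073]
eef_rot: [0.0, 0.801, -0.598, 0.001]
contact_force: [0.0, 0.4, 0.1]
opening: 0.0852
```

>>> carry_out(
  series="0 0 0 0 0 0 0.85; 0 0 0 0 0 0 0.7; 0 0 0 0 0 0 0.6; 0 0 0 0 0 0 0.6; 0 0 0 0 0 0 0.6; 0 0 0 0 0 0 0.6",
  force=40,
)

```text
clock: 4.55
ee_pos: [0.4597, -0.4022, 0.008]
eef_rot: [0.0, 0.801, -0.598, 0.001]
contact_force: [-0.2, 1.5, 6.5]
opening: 0.0666
```

Run:
```python
from h import *
go((.468,.0908,.15))
```

```text
pos [ 0.4597 -0.4022  0.008 ] yaw -73.51 zaxis [ 0.002 -0.002 -1.   ] j [-0.85  0.44  1.71  0.    0.99  0.44] 
shift [-4.7   -1.481 -1.429]  F [-0.2  1.5  6.5] open 0.0666 t 4.55
```

>>> carry_out(
  series="0 0 -0.15 0 0 0 0.6; 0 0 -0.5 0 0 0 0.6; 0 0 -1 0 0 0 0.6; 0 0 -1 0 0 0 0.6;0 0 -1 0 0 0 0.6",
)

```text
clock: 5.18
ee_pos: [0.4587, -0.4012, 0.1067]
eef_rot: [0.0, 0.801, -0.598, 0.0]
contact_force: [-0.6, 0.3, -0.7]
opening: 0.0665
```

Run:
```python
from h import *
go((.468,.0908,.15))
c=camera("side"); cv2.imwrite("pics/s3.png",c["img"][:,:,::-1])
```

```text
pos [ 0.4587 -0.4012  0.1067] yaw -73.51 zaxis [ 0. -0. -1.] j [-0.85  0.3   1.68 -0.    1.17  0.44] 
shift [-4.691 -1.486 -0.435]  F [-0.6  0.3 -0.7] open 0.0665 t 5.175
```

View pics/s3.png

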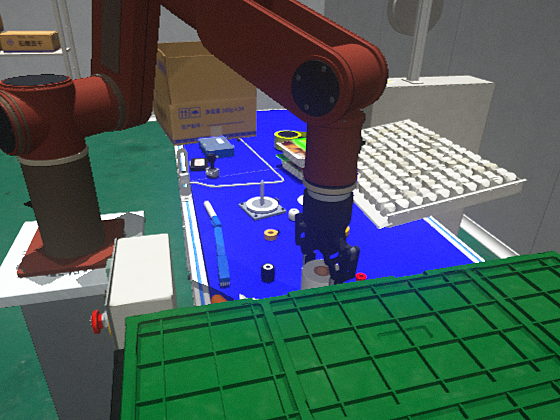

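>>> carry_out(
  series="-0.3 -0.1 -0.2 0 0 0 0.6; -0.7 -0.2 -0.4 0 0 0 0.6; -1 -0.3 -0.4 0 0 0 0.6",
)

```text
clock: 5.6
ee_pos: [0.4589, -0.2955, 0.1463]
eef_rot: [-0.0, 0.801, -0.598, -0.0]
contact_force: [0.0, 0.6, -1.9]
opening: 0.0667
```

>>> carry_out(
  series="-0.5 -0.15 0 0 0 0 0.6; -1 -0.3 0 0 0 0 0.6",
)

```text
clock: 5.85
ee_pos: [0.4583, -0.1904, 0.1446]
eef_rot: [0.0, 0.801, -0.599, -0.002]
contact_force: [0.7, 0.5, -0.4]
opening: 0.066
```

>>> carry_out(
  series="-0.5 -0.15 0 0 0 0 0.6; -1 -0.3 0 0 0 0 0.6",
)

```text
clock: 6.1
ee_pos: [0.4585, -0.0861, 0.1447]
eef_rot: [0.0, 0.801, -0.599, -0.001]
contact_force: [1.3, 0.2, -0.9]
opening: 0.0666
```

>>> carry_out(
  series="-0.5 -0.15 0 0 0 0 0.6; -1 -0.3 0 0 0 0 0.6; -1 -0.3 0 0 0 0 0.6;-1 -0.3 0 0 0 0 0.6",
)

```text
clock: 6.6
ee_pos: [0.4595, 0.0163, 0.1452]
eef_rot: [0.001, 0.802, -0.598, -0.001]
contact_force: [-0.6, -0.2, -0.9]
opening: 0.0663
```

Run:
```python
from h import *
go((.468,.0908,.15))
```

```text
pos [0.4595 0.0163 0.1452] yaw -73.45 zaxis [-0.002 -0.    -1.   ] j [-0.14 -0.1   2.03 -0.    1.21  1.15] 
shift [-0.69  -0.294 -0.048]  F [-0.6 -0.2 -0.9] open 0.0663 t 6.6
```

>>> carry_out(
  series="-0.5 -0.2 0 0 0 0 0.6; -0.69 -0.29 0 0 0 0 0.6; -0.69 -0.29 0 0 0 0 0.6; -0.69 -0.29 0 0 0 0 0.6",
)

```text
clock: 7.1
ee_pos: [0.4684, 0.0893, 0.1459]
eef_rot: [0.001, 0.801, -0.599, -0.0]
contact_force: [-0.7, 0.1, -0.3]
opening: 0.0663
```

Run:
```python
from h import *
go((.468,.0908,.15))
c=camera("side"); np.savez("side1.npz",**{k:np.array(v) for k,v in c.items()}); crop(c,220,140,330,220,7,"pics/s4.png")
c=camera("top"); crop(c,200,170,310,270,6,"pics/t4.png")
```

```text
pos [0.4684 0.0893 0.1459] yaw -73.59 zaxis [-0.001 -0.001 -1.   ] j [ 0.02 -0.06  1.99 -0.    1.21  1.31] 
shift [-0.016 -0.001 -0.041]  F [-0.7  0.1 -0.3] open 0.0663 t 7.1
```

View pics/s4.png

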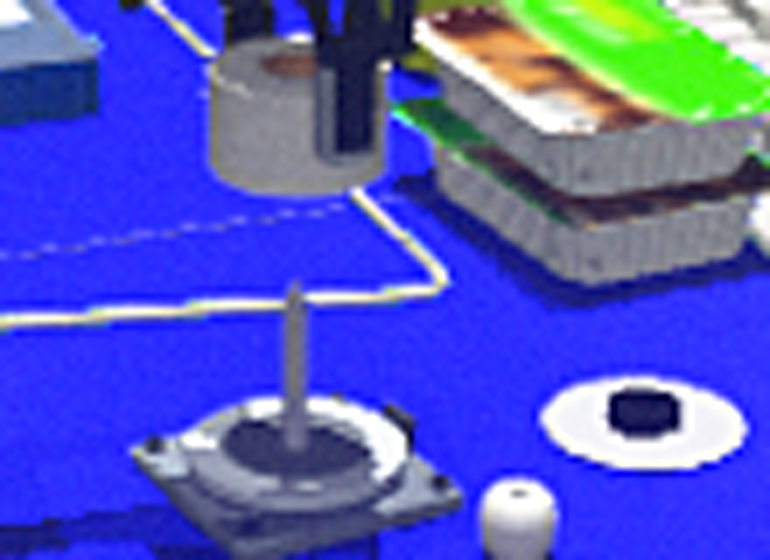

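View pics/t4.png

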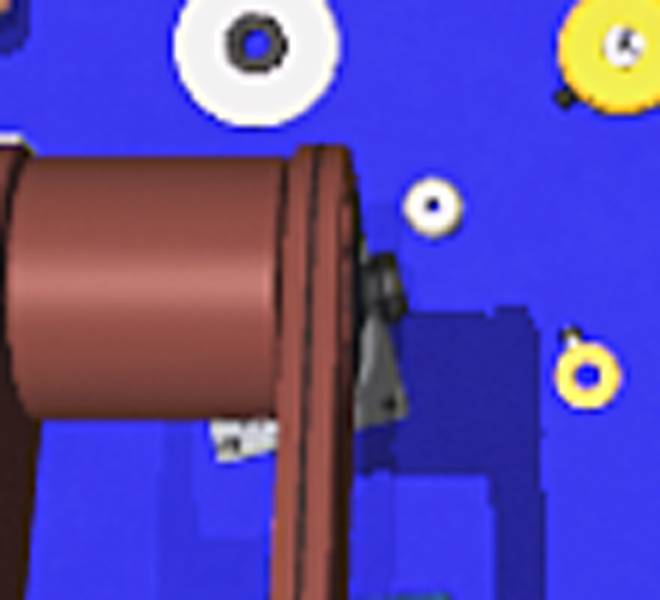

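Run:
```python
from fit import *
c=dict(np.load("side1.npz")); a=c["img"].astype(int)
bl=a[...,2]-a[...,0]
for v in (155,158,161,163):
    r=bl[v,240:285]; k=np.where(r<80)[0]+240; print(v,k.min(),k.max(),r[k.min()-242:k.min()-237],r[k.max()-241:k.max()-236])
for v in (184,188,192,196): print(v,bl[v,256:268],a[v,256:268,0])
T=np.array([.4684,.0893,.1459])
p=np.array([proj(c,q) for z in (T[2]-.008,T[2]+.032) for q in circ(T[0],T[1],z,.034)]); print(p.min(0),p.max(0))
for z in (.04,.06,.08): print(proj(c,(.468,.0908,z)))
J=(proj(c,(.478,.09,.1))-proj(c,(.468,.09,.1)),proj(c,(.468,.1,.1))-proj(c,(.468,.09,.1))); print(J)
```

```text
155 250 284 [214 176 -10   3  15] [23 14]
158 250 284 [221 183 -14   6  12] [30 29]
161 250 284 [213 180 -12   9  11] [12  5]
163 250 284 [217 181   8   1  12] [ 5 19]
184 [ 88  87 103 101  43  20  25  52 201 233 226 224] [ 97  98  83  69  91 110 105  85  54  22  29  31]
188 [200 210 218 205 123  11  21  88 199 220 219 210] [ 55  45  37  50  78 111 109  95  56  35  36  45]
192 [209 217 207 219 126  11  16  87 196 215 212 218] [ 46  38  48  36  79 114 109  91  59  40  43  37]
196 [179 166 157 152 115  30  24  87 148 139 168  89] [ 76  89  98 103  84  97 107  91 107 116  87  88]
[248.9097742 145.1710703] [275.13328124 168.77897003]
[261.67353912 197.13488249]
[261.68329445 190.52826739]
[261.69321034 183.81291578]
(array([ 3.63436836, -0.30742874]), array([-0.81278748, -1.42766319]))
```

>>> carry_out(
  series="-0.016 0 0.2 0 0 0 0.6; -0.016 0 0.4 0 0 0 0.6; -0.016 0 0.5 0 0 0 0.6; -0.016 0 0.55 0 0 0 0.6;-0.016 0 0.6 0 0 0 0.6;-0.016 0 0.6 0 0 0 0.6;-0.016 0 0.6 0 0 0 0.6",
)

```text
clock: 8.07
ee_pos: [0.4684, 0.0923, 0.0867]
eef_rot: [-0.0, 0.801, -0.598, 0.0]
contact_force: [-0.4, -0.5, -1.6]
opening: 0.0664
```

Run:
```python
from h import *
go((.4678,.0908,.026))
c=camera("side"); crop(c,220,140,330,220,7,"pics/s5.png")
```

```text
pos [0.4684 0.0923 0.0867] yaw -73.51 zaxis [ 0.001  0.    -1.   ] j [ 0.03  0.03  2.03 -0.    1.08  1.31] 
shift [0.012 0.011 0.607]  F [-0.4 -0.5 -1.6] open 0.0664 t 8.075
```

View pics/s5.png

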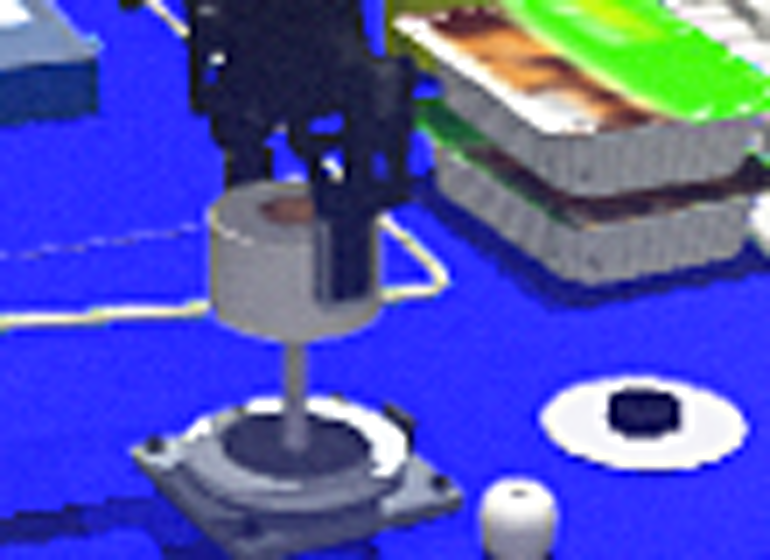

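>>> carry_out(
  series="0.012 0.01 0 0 0 0 0.6; 0.012 0.01 0.08 0 0 0 0.6; 0.012 0.01 0.16 0 0 0 0.6;0.012 0.01 0.24 0 0 0 0.6;0.012 0.01 0.24 0 0 0 0.6",
)

```text
clock: 8.75
ee_pos: [0.4665, 0.0908, 0.0611]
eef_rot: [0.001, 0.801, -0.598, -0.001]
contact_force: [-0.7, -0.3, -0.9]
opening: 0.066
```

Run:
```python
from h import *
go((.4678,.0908,.026)); print(state()["wrist_torque"])
```

```text
pos [0.4665 0.0908 0.0611] yaw -73.51 zaxis [-0.002 -0.    -1.   ] j [0.03 0.07 2.05 0.   1.03 1.31] 
shift [ 0.004 -0.013  0.351]  F [-0.7 -0.3 -0.9] open 0.066 t 8.75
[ 0.01240075 -0.00130799 -0.00898888]
```

>>> carry_out(
  series="0.004 -0.005 0.1 0 0 0 0.6; 0.004 -0.005 0.2 0 0 0 0.6; 0.004 -0.005 0.26 0 0 0 0.6;0.004 -0.005 0.29 0 0 0 0.6;0.004 -0.005 0.29 0 0 0 0.6",
)

```text
clock: 9.38
ee_pos: [0.4679, 0.0906, 0.0331]
eef_rot: [0.0, 0.801, -0.598, -0.0]
contact_force: [-0.7, -0.6, -0.9]
opening: 0.0665
```

>>> carry_out(
  series="0 0 0.02 0 0 0 0.6; 0 0 0.04 0 0 0 0.6; 0 0 0.04 0 0 0 0.6",
)

```text
clock: 9.75
ee_pos: [0.468, 0.0906, 0.0292]
eef_rot: [0.0, 0.801, -0.598, -0.0]
contact_force: [-0.8, 0.7, -1.5]
opening: 0.0664
```

Run:
```python
from h import *
go((.4678,.0908,.026)); print(state()["wrist_torque"])
```

```text
pos [0.468  0.0906 0.0292] yaw -73.51 zaxis [-0.  0. -1.] j [0.03 0.12 2.06 0.   0.96 1.31] 
shift [-0.003  0.001  0.032]  F [-0.8  0.7 -1.5] open 0.0664 t 9.75
[-0.03128431  0.0030727   0.0088365 ]
```

>>> carry_out(
  series="0 0 0.015 0 0 0 0.6; 0 0 0.025 0 0 0 0.6; 0 0 0.025 0 0 0 0.6",
)

```text
clock: 10.12
ee_pos: [0.4682, 0.0906, 0.0279]
eef_rot: [0.0, 0.801, -0.598, -0.0]
contact_force: [-6.0, -0.1, 11.2]
opening: 0.0663
```

>>> carry_out(
  series="0 0 0.01 0 0 0 0.6; 0 0 0.02 0 0 0 0.6; 0 0 0.02 0 0 0 0.6",
)

```text
clock: 10.5
ee_pos: [0.4683, 0.0906, 0.0279]
eef_rot: [0.0, 0.801, -0.598, -0.0]
contact_force: [-15.2, -1.0, 31.4]
opening: 0.0667
```

>>> carry_out(
  series="0 0 -0.02 0 0 0 0.6; 0 0 -0.035 0 0 0 0.6; 0 0 -0.035 0 0 0 0.7; 0 0 -0.035 0 0 0 0.85; 0 0 -0.035 0 0 0 1;0 0 -0.035 0 0 0 1; 0 0 -0.035 0 0 0 1",
)

```text
clock: 11.38
ee_pos: [0.468, 0.0906, 0.0283]
eef_rot: [0.0, 0.801, -0.598, -0.0]
contact_force: [-0.2, -0.2, -0.3]
opening: 0.0852
```

>>> carry_out(
  series="0 0 -0.1 0 0 0 1; 0 0 -0.3 0 0 0 1; 0 0 -0.6 0 0 0 1; 0 0 -1 0 0 0 1",
)

```text
clock: 11.88
ee_pos: [0.4673, 0.0905, 0.1291]
eef_rot: [0.0, 0.801, -0.598, -0.001]
contact_force: [0.5, 0.1, -0.4]
opening: 0.0855
```

Run:
```python
from h import *
go((.6227,.114,.15))
c=camera("side"); crop(c,220,140,330,220,7,"pics/s6.png")
```

```text
pos [0.4673 0.0905 0.1291] yaw -73.51 zaxis [-0.002 -0.    -1.   ] j [ 0.03 -0.04  2.    0.    1.18  1.31] 
shift [ 0.216 -1.557 -0.211]  F [ 0.5  0.1 -0.4] open 0.0855 t 11.875
```

View pics/s6.png

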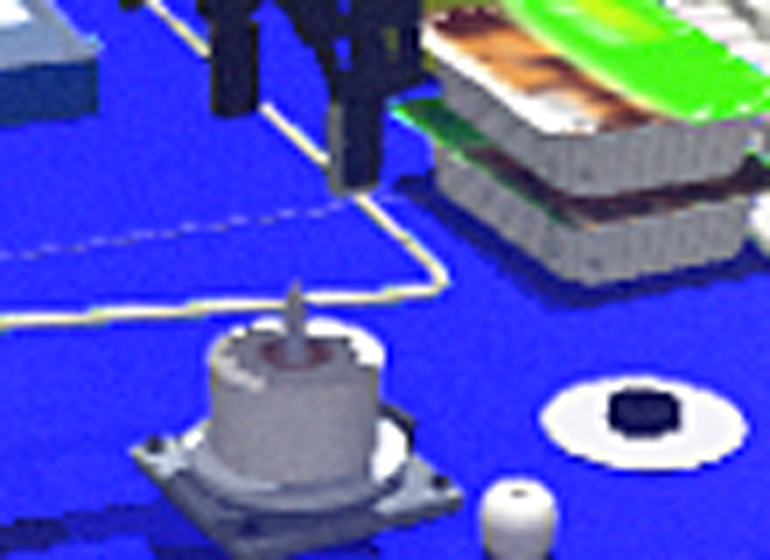

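>>> carry_out(
  series="0.07 -0.5 -0.1 0 0 0 0.55; 0.13 -1 -0.1 0 0 0 0.55",
)

```text
clock: 12.18
ee_pos: [0.5699, 0.1067, 0.1408]
eef_rot: [-0.001, 0.801, -0.598, 0.002]
contact_force: [-0.0, 0.2, 1.0]
opening: 0.0517
```

>>> carry_out(
  series="0.08 -0.4 0 0 0 0 0.55; 0.08 -0.56 0.2 0 0 0 0.55; 0.08 -0.56 0.5 0 0 0 0.55;0.08 -0.56 0.8 0 0 0 0.55; 0.08 -0.56 0.8 0 0 0 0.55; 0.08 -0.56 0.8 0 0 0 0.55",
)

```text
clock: 12.92
ee_pos: [0.6244, 0.1148, 0.0598]
eef_rot: [-0.001, 0.801, -0.598, 0.001]
contact_force: [0.6, -0.6, 0.1]
opening: 0.0474
```

Run:
```python
from h import *
go((.6227,.114,.0045))
c=camera("side"); crop(c,270,150,350,220,9,"pics/s7.png")
```

```text
pos [0.6244 0.1148 0.0598] yaw -73.51 zaxis [ 0.002  0.    -1.   ] j [ 0.06  0.41  1.63 -0.    1.1   1.34] 
shift [0.002 0.02  0.553]  F [ 0.6 -0.6  0.1] open 0.0474 t 12.925
```

View pics/s7.png

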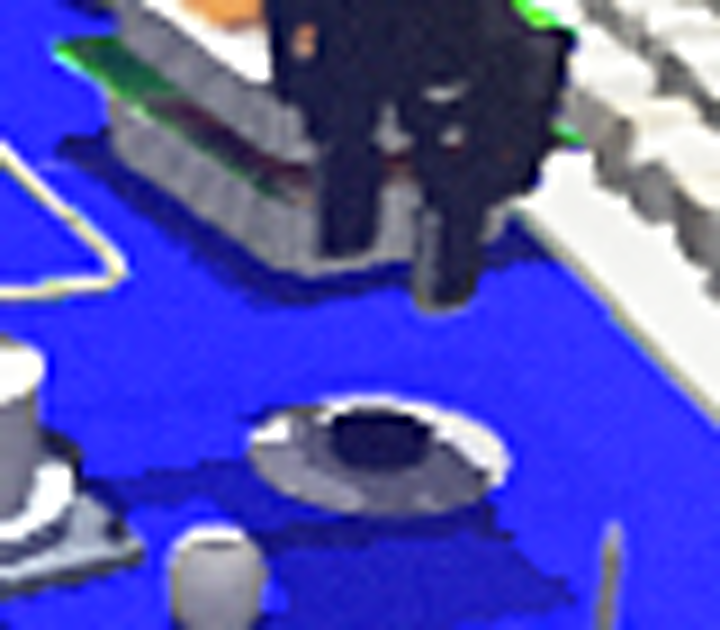

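>>> carry_out(
  series="0.002 0.015 0.25 0 0 0 0.55; 0.002 0.015 0.45 0 0 0 0.55; 0.002 0.015 0.54 0 0 0 0.55; 0.002 0.015 0.54 0 0 0 0.55; 0.002 0.015 0.54 0 0 0 0.55",
)

```text
clock: 13.6
ee_pos: [0.6229, 0.1142, 0.0051]
eef_rot: [-0.0, 0.801, -0.598, 0.0]
contact_force: [-0.6, -0.2, -1.0]
opening: 0.0472
```

Run:
```python
from h import *
go((.6227,.114,.0045))
```

```text
pos [0.6229 0.1142 0.0051] yaw -73.51 zaxis [ 0.001  0.    -1.   ] j [0.06 0.49 1.65 0.   1.01 1.34] 
shift [0.001 0.002 0.006]  F [-0.6 -0.2 -1. ] open 0.0472 t 13.6
```

>>> carry_out(
  series="0 0 0 0 0 0 0.45; 0 0 0 0 0 0 0.35; 0 0 0 0 0 0 0.3; 0 0 0 0 0 0 0.3; 0 0 0 0 0 0 0.3",
  force=40,
)

```text
clock: 14.22
ee_pos: [0.6229, 0.1142, 0.0053]
eef_rot: [-0.0, 0.801, -0.598, 0.001]
contact_force: [-2.0, -0.4, 5.4]
opening: 0.0303
```

>>> carry_out(
  series="0 0 -0.05 0 0 0 0.3; 0 0 -0.2 0 0 0 0.3; 0 0 -0.5 0 0 0 0.3; 0 0 -1 0 0 0 0.3; 0 0 -1 0 0 0 0.3; 0 0 -1 0 0 0 0.3",
)

```text
clock: 14.98
ee_pos: [0.6221, 0.1141, 0.1047]
eef_rot: [-0.0, 0.801, -0.598, 0.0]
contact_force: [-0.1, 0.5, -1.4]
opening: 0.0303
```

Run:
```python
from h import *
go((.468,.0906,.125))
c=camera("side"); crop(c,270,150,350,220,9,"pics/s8.png")
```

```text
pos [0.6221 0.1141 0.1047] yaw -73.51 zaxis [ 0.  0. -1.] j [0.06 0.35 1.61 0.   1.18 1.34] 
shift [-0.212  1.544 -0.204]  F [-0.1  0.5 -1.4] open 0.0303 t 14.975
```

View pics/s8.png

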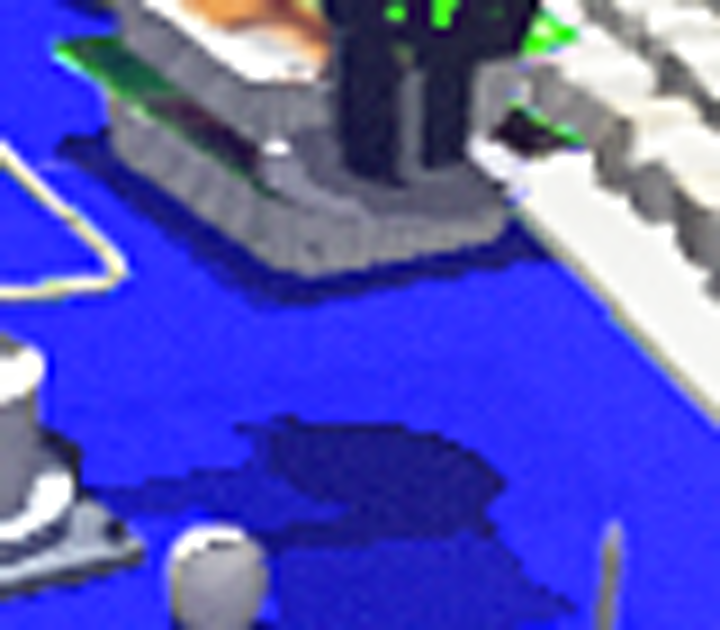

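>>> carry_out(
  series="-0.05 0.3 -0.1 0 0 0 0.3; -0.1 0.7 -0.2 0 0 0 0.3; -0.15 1 -0.2 0 0 0 0.3",
)

```text
clock: 15.4
ee_pos: [0.5199, 0.0999, 0.1231]
eef_rot: [0.001, 0.801, -0.598, -0.001]
contact_force: [1.1, -0.9, -0.6]
opening: 0.0305
```

>>> carry_out(
  series="-0.03 0.3 0 0 0 0 0.3; -0.06 0.5 0 0 0 0 0.3; -0.062 0.544 0 0 0 0 0.3; -0.062 0.544 0 0 0 0 0.3; -0.062 0.544 0 0 0 0 0.3",
)

```text
clock: 16.02
ee_pos: [0.4688, 0.0906, 0.1242]
eef_rot: [-0.0, 0.801, -0.598, 0.0]
contact_force: [-0.5, -0.6, -1.7]
opening: 0.0302
```

Run:
```python
from h import *
go((.468,.0906,.125))
c=camera("side"); crop(c,220,130,330,220,7,"pics/s9.png");np.savez("side2.npz",**{k:np.array(v) for k,v in c.items()})
```

```text
pos [0.4688 0.0906 0.1242] yaw -73.52 zaxis [ 0.  0. -1.] j [ 0.03 -0.03  2.    0.    1.16  1.31] 
shift [-0.002  0.008 -0.008]  F [-0.5 -0.6 -1.7] open 0.0302 t 16.025
```

View pics/s9.png

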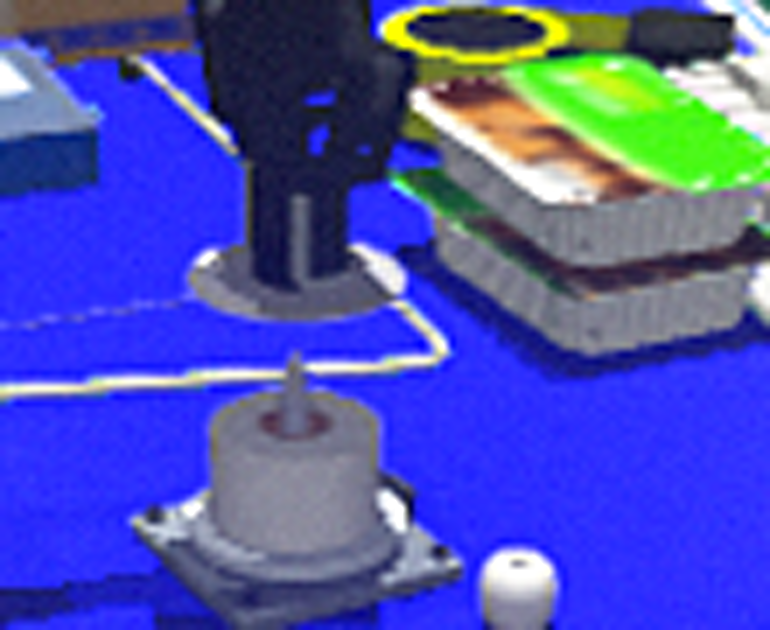

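Run:
```python
from fit import *
c=dict(np.load("side2.npz")); a=c["img"].astype(int); bl=a[...,2]-a[...,0]
for v in (168,170,171,173): print(v,bl[v,243:252],bl[v,274:283])
for x in (.4688,.468):
    p=np.array([proj(c,q) for z in (.1192,.1222) for q in circ(x,.0906,z,.042)]); print(p.min(0),p.max(0),(p.min(0)+p.max(0))/2)
```

```text
168 [206 209 218 198  96   0  24  24  20] [  5  -1  23 100 147  96  89  94 105]
170 [209 219 220 181  18  10  20  23  29] [ 20   8  -7  46 202 226 202 178 103]
171 [210 215 214 188 127   1  13  21  16] [ 32  15   4  80 237 220 208 216 182]
173 [163 137 162 205 219 207 156  40   8] [ 76  87   4 -43 108 204 226 221 204]
[246.21168835 163.5041698 ] [277.82688987 176.52635698] [262.01928911 170.01526339]
[245.91404257 163.52612241] [277.53552552 176.5519394 ] [261.72478405 170.03903091]
```

>>> carry_out(
  series="-0.002 0.006 0.1 0 0 0 0.3; -0.002 0.006 0.2 0 0 0 0.3; -0.002 0.006 0.28 0 0 0 0.3; -0.002 0.006 0.36 0 0 0 0.3; -0.002 0.006 0.42 0 0 0 0.3; -0.002 0.006 0.42 0 0 0 0.3;-0.002 0.006 0.42 0 0 0 0.3",
)

```text
clock: 16.95
ee_pos: [0.4677, 0.0906, 0.0826]
eef_rot: [-0.0, 0.801, -0.598, 0.0]
contact_force: [0.1, 0.3, -1.1]
opening: 0.0302
```

>>> carry_out(
  series="0 0 0.04 0 0 0 0.3; 0 0 0.08 0 0 0 0.3; 0 0 0.11 0 0 0 0.3; 0 0 0.13 0 0 0 0.3; 0 0 0.13 0 0 0 0.3",
)

```text
clock: 17.58
ee_pos: [0.4673, 0.0906, 0.0691]
eef_rot: [0.0, 0.801, -0.598, -0.0]
contact_force: [-0.3, -0.1, -0.4]
opening: 0.03
```

Run:
```python
from h import *
go((.468,.0906,.065))
c=camera("side"); crop(c,220,130,330,220,7,"pics/s10.png")
```

```text
pos [0.4673 0.0906 0.0691] yaw -73.51 zaxis [-0. -0. -1.] j [0.03 0.05 2.04 0.   1.05 1.31] 
shift [ 0.002 -0.006  0.041]  F [-0.3 -0.1 -0.4] open 0.03 t 17.575
```

View pics/s10.png

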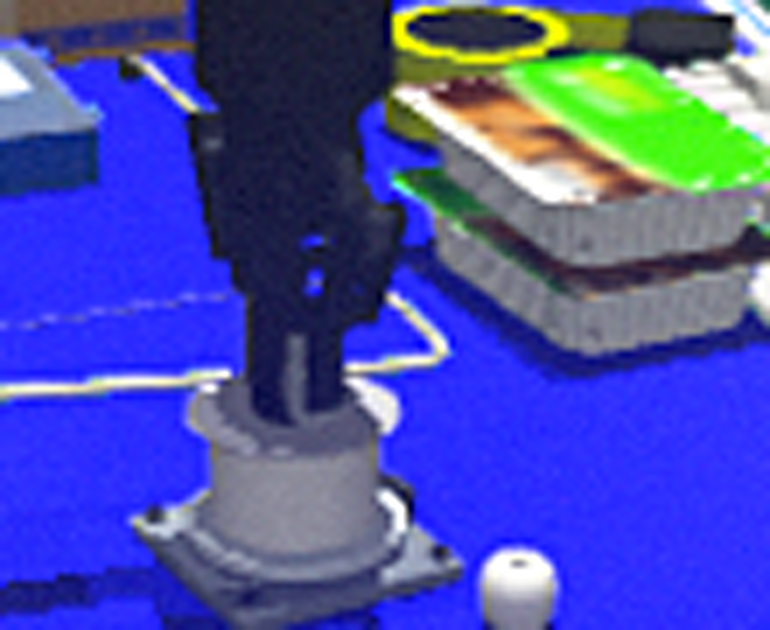

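Threaded on the spindle with no force; lowering to contact.

>>> carry_out(
  series="0 -0.003 0.02 0 0 0 0.3; 0 -0.003 0.035 0 0 0 0.3; 0 -0.003 0.045 0 0 0 0.3; 0 -0.003 0.045 0 0 0 0.3",
)

```text
clock: 18.12
ee_pos: [0.468, 0.0907, 0.0653]
eef_rot: [-0.0, 0.801, -0.598, 0.0]
contact_force: [-1.8, -0.7, 5.4]
opening: 0.0303
```

>>> carry_out(
  series="0 0 0.008 0 0 0 0.3; 0 0 0.015 0 0 0 0.3; 0 0 0.015 0 0 0 0.3",
)

```text
clock: 18.5
ee_pos: [0.4681, 0.0907, 0.0651]
eef_rot: [0.0, 0.801, -0.598, 0.0]
contact_force: [-8.0, -1.1, 16.7]
opening: 0.0304
```

>>> carry_out(
  series="0 0 -0.015 0 0 0 0.3; 0 0 -0.018 0 0 0 0.36; 0 0 -0.018 0 0 0 0.42; 0 0 -0.018 0 0 0 0.5; 0 0 -0.018 0 0 0 0.55; 0 0 -0.018 0 0 0 0.55",
)

```text
clock: 19.25
ee_pos: [0.4677, 0.0907, 0.065]
eef_rot: [0.0, 0.801, -0.598, -0.0]
contact_force: [-0.0, 0.1, 0.2]
opening: 0.0474
```

>>> carry_out(
  series="0 0 -0.1 0 0 0 0.55; 0 0 -0.3 0 0 0 0.55; 0 0 -0.6 0 0 0 0.55; 0 0 -0.8 0 0 0 0.55; 0 0 -0.8 0 0 0 0.55",
)

```text
clock: 19.88
ee_pos: [0.4695, 0.0908, 0.1475]
eef_rot: [-0.002, 0.801, -0.598, 0.002]
contact_force: [-0.0, 0.1, 0.3]
opening: 0.0472
```

Run:
```python
from h import *
c=camera("side"); crop(c,220,130,330,220,7,"pics/s11.png"); crop(c,240,210,310,260,10,"pics/s11b.png")
c=camera("top"); crop(c,225,195,325,265,7,"pics/t11.png")
import json
K=dict(np.load("top0.npz")); a=K["img"].astype(int)
# thumbscrew dir from original top
sub=a[215:245,285:312]; d=np.linalg.norm(sub-np.array([59,56,238]),axis=2)>60; ye=(np.minimum(sub[...,0],sub[...,1])-sub[...,2]>40)
v,u=np.nonzero(d&~ye); print([(uu+285,vv+215,tuple(sub[vv,uu])) for uu,vv in zip(u,v)])
```

```text
[(np.int64(295), np.int64(224), (np.int64(56), np.int64(54), np.int64(135))), (np.int64(293), np.int64(225), (np.int64(26), np.int64(25), np.int64(125))), (np.int64(294), np.int64(225), (np.int64(93), np.int64(89), np.int64(53))), (np.int64(295), np.int64(225), (np.int64(99), np.int64(95), np.int64(66))), (np.int64(296), np.int64(225), (np.int64(44), np.int64(42), np.int64(32))), (np.int64(293), np.int64(226), (np.int64(21), np.int64(19), np.int64(125))), (np.int64(294), np.int64(226), (np.int64(118), np.int64(114), np.int64(131))), (np.int64(295), np.int64(226), (np.int64(212), np.int64(205), np.int64(209))), (np.int64(296), np.int64(226), (np.int64(114), np.int64(111), np.int64(117))), (np.int64(294), np.int64(227), (np.int64(125), np.int64(122), np.int64(198))), (np.int64(295), np.int64(227), (np.int64(251), np.int64(237), np.int64(234))), (np.int64(297), np.int64(227), (np.int64(199), np.int64(174), np.int64(137))), (np.int64(298), np.int64(227), (np.int64(204), np.int64(175), np.int64(169))), (np.int64(299), np.int64(227), (np.int64(198), np.int64(155), np.int64(216))), (np.int6
[... 1101 characters left out ...]
(303), np.int64(233), (np.int64(150), np.int64(114), np.int64(242))), (np.int64(296), np.int64(234), (np.int64(210), np.int64(168), np.int64(209))), (np.int64(297), np.int64(234), (np.int64(128), np.int64(96), np.int64(233))), (np.int64(298), np.int64(234), (np.int64(152), np.int64(116), np.int64(234))), (np.int64(299), np.int64(234), (np.int64(208), np.int64(184), np.int64(153))), (np.int64(293), np.int64(235), (np.int64(220), np.int64(197), np.int64(174))), (np.int64(302), np.int64(235), (np.int64(151), np.int64(126), np.int64(180))), (np.int64(295), np.int64(237), (np.int64(204), np.int64(169), np.int64(194))), (np.int64(300), np.int64(237), (np.int64(160), np.int64(133), np.int64(187)))]
```

View pics/s11.png

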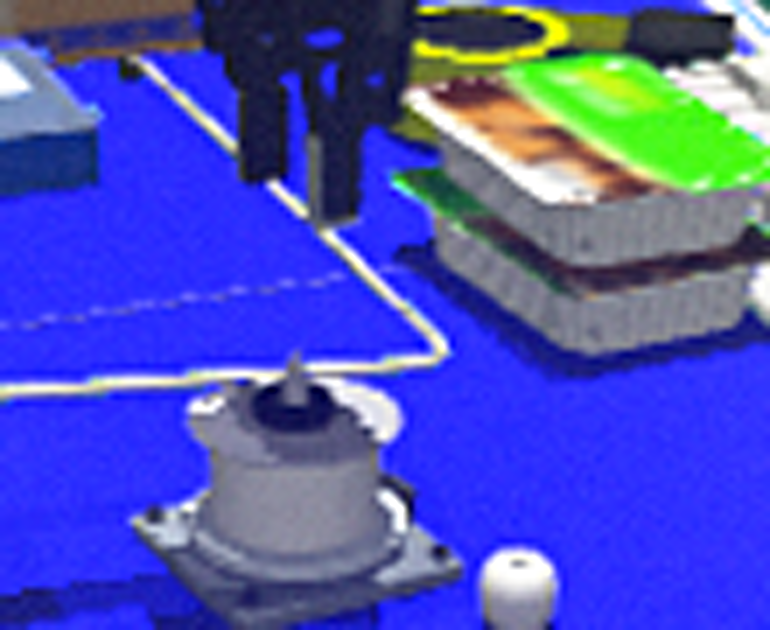

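View pics/s11b.png

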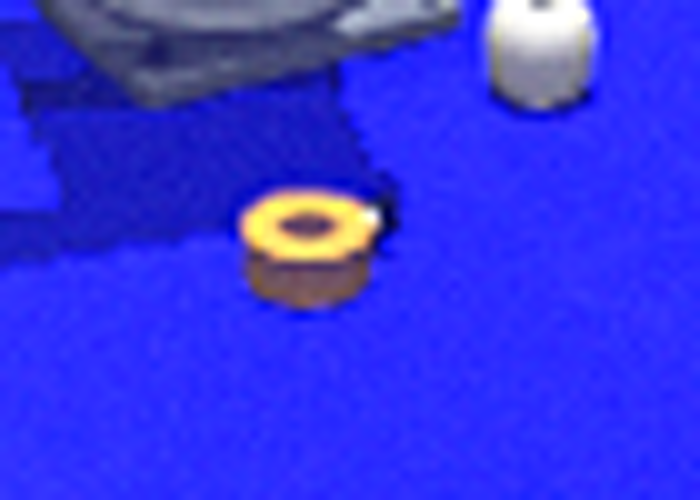

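View pics/t11.png

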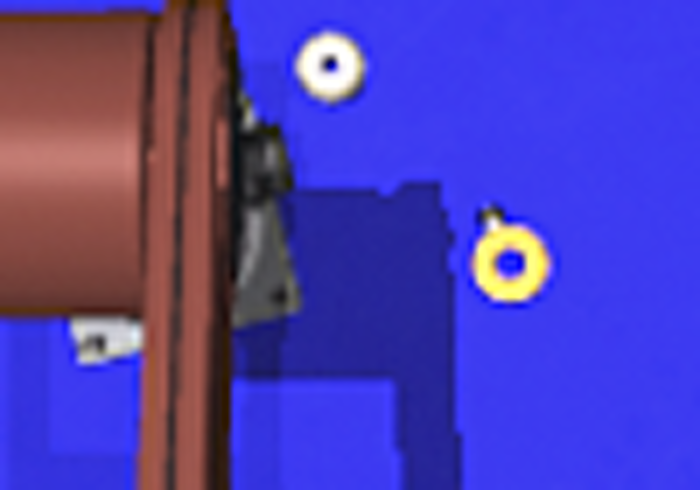

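Run:
```python
from fit import *
t=dict(np.load("top0.npz")); s=dict(np.load("side0.npz"))
ye=lambda a:(a[...,0]-a[...,2]>40)
def cen(c,box,f):
    u0,v0,u1,v1=box; a=c["img"][v0:v1,u0:u1].astype(int); w=f(a).astype(np.uint8)
    cs,_=cv2.findContours(w,cv2.RETR_EXTERNAL,cv2.CHAIN_APPROX_NONE); k=cv2.convexHull(max(cs,key=cv2.contourArea))
    m=cv2.drawContours(np.zeros_like(w),[k],-1,1,-1); M=cv2.moments(m,True); return M['m10']/M['m00']+u0,M['m01']/M['m00']+v0,M['m00']
tc=cen(t,(285,226,312,245),ye); print(tc,ray(t,*tc[:2],.015))
sc=cen(s,(255,222,290,248),ye); print(sc,ray(s,*sc[:2],.009))
sc2=cen(s,(255,222,290,248),lambda a:(a[...,0]>215)&(a[...,2]<190)); print(sc2,ray(s,*sc2[:2],.016))
C=ray(t,*tc[:2],.015); S=ray(t,294.8,225.6,.010); print(S, np.degrees(np.arctan2(S[1]-C[1],S[0]-C[0])),np.linalg.norm(S-C))
S=ray(s,240+(388.5)/10-.5,210+(212)/10-.5,.010); print(S, np.degrees(np.arctan2(S[1]-C[1],S[0]-C[0])),np.linalg.norm(S-C))
go((.4572,-.0595,.1))
```

```text
(297.46067415730334, 232.23595505617976, 89.0) [ 0.45608194 -0.06155342  0.015     ]
(270.6617647058824, 232.4558823529412, 68.0) [ 0.45966476 -0.04880484  0.009     ]
(270.515625, 232.46875, 64.0) [ 0.45641284 -0.06025547  0.016     ]
[ 0.47623209 -0.05313677  0.01      ] 22.670132945186214 0.02240241850944733
[ 0.48014654 -0.04628663  0.01      ] 32.39138886528866 0.028934058290484933
pos [0.4677 0.0907 0.1449] yaw -73.51 zaxis [ 0. -0. -1.] j [ 0.03 -0.06  1.99 -0.    1.21  1.31] 
shift [1.411 0.527 0.449]  F [ 0.3  0.4 -0.4] open 0.0469 t 19.975
```

>>> carry_out(
  series="0.4 0.15 0 0 0 0 0.55; 0.8 0.4 0 0 0 -0.02 0.55; 1 0.53 0 0 0 -0.04 0.55;1 0.53 0 0 0 -0.042 0.55; 1 0.53 0 0 0 -0.042 0.55",
)

```text
clock: 20.6
ee_pos: [0.445, -0.0197, 0.1444]
eef_rot: [0.0, 0.839, -0.545, -0.001]
contact_force: [0.1, -0.3, -0.1]
opening: 0.0465
```

Run:
```python
from h import *
go((.4565,-.061,.06),-66)
```

```text
pos [ 0.445  -0.0197  0.1444] yaw -66.02 zaxis [-0.001  0.001 -1.   ] j [-0.22 -0.14  2.06  0.    1.21  0.93] 
shift [0.425 0.062 0.843]  turn about tool z: -0.0001 F [ 0.1 -0.3 -0.1] open 0.0465 t 20.6
```

>>> carry_out(
  series="0.3 0.05 0.2 0 0 0 0.55; 0.425 0.06 0.6 0 0 0 0.55; 0.425 0.06 1 0 0 0 0.55; 0.425 0.06 1 0 0 0 0.55; 0.425 0.06 1 0 0 0 0.55",
)

```text
clock: 21.22
ee_pos: [0.458, -0.0609, 0.0461]
eef_rot: [-0.0, 0.839, -0.544, 0.0]
contact_force: [0.8, 0.9, 0.4]
opening: 0.0471
```

Run:
```python
from h import *
go((.4565,-.061,.004),-66)
c=camera("side"); crop(c,235,190,315,260,9,"pics/s12.png")
```

```text
pos [ 0.458  -0.0609  0.0461] yaw -65.90 zaxis [ 0.001 -0.    -1.   ] j [-0.3   0.06  2.09  0.    0.99  0.85] 
shift [-0.006  0.014  0.421]  turn about tool z: 0.0006 F [0.8 0.9 0.4] open 0.0471 t 21.225
```

View pics/s12.png

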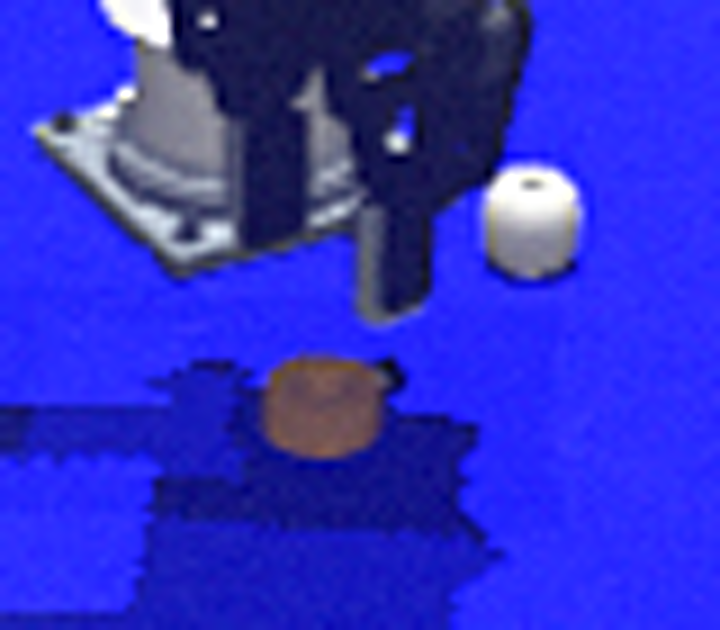

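>>> carry_out(
  series="-0.004 0.008 0.2 0 0 0 0.55; -0.004 0.008 0.36 0 0 0 0.55; -0.004 0.008 0.42 0 0 0 0.55; -0.004 0.008 0.42 0 0 0 0.55; -0.004 0.008 0.42 0 0 0 0.55",
)

```text
clock: 21.9
ee_pos: [0.4568, -0.0616, 0.0037]
eef_rot: [-0.0, 0.839, -0.544, 0.0]
contact_force: [0.1, -0.4, -0.2]
opening: 0.047
```

>>> carry_out(
  series="0 0 0 0 0 0 0.45; 0 0 0 0 0 0 0.35; 0 0 0 0 0 0 0.3; 0 0 0 0 0 0 0.3; 0 0 0 0 0 0 0.3",
  force=40,
)

```text
clock: 22.52
ee_pos: [0.4567, -0.0615, 0.0035]
eef_rot: [-0.0, 0.839, -0.544, 0.0]
contact_force: [-1.2, 1.3, 5.3]
opening: 0.0304
```

Run:
```python
from h import *
go((.4565,-.061,.004),-66)
```

```text
pos [ 0.4567 -0.0615  0.0035] yaw -65.95 zaxis [ 0.001 -0.    -1.   ] j [-0.31  0.14  2.1   0.    0.9   0.85] 
shift [-0.006 -0.    -0.005]  turn about tool z: 0.0003 F [-1.2  1.3  5.3] open 0.0304 t 22.525
```

>>> carry_out(
  series="0 0 -0.05 0 0 0 0.3; 0 0 -0.2 0 0 0 0.3; 0 0 -0.6 0 0 0 0.3; 0 0 -1 0 0 0 0.3; 0 0 -1 0 0 0 0.3; 0 0 -1 0 0 0 0.3",
)

```text
clock: 23.28
ee_pos: [0.456, -0.0614, 0.1032]
eef_rot: [-0.0, 0.839, -0.544, 0.0]
contact_force: [0.3, 1.5, -1.6]
opening: 0.0302
```

Run:
```python
from h import *
go((.468,.0906,.135))
c=camera("side"); crop(c,235,170,315,240,9,"pics/s13.png")
```

```text
pos [ 0.456  -0.0614  0.1032] yaw -65.95 zaxis [ 0. -0. -1.] j [-0.31 -0.04  2.06  0.    1.12  0.85] 
shift [-1.339 -0.729 -0.318]  F [ 0.3  1.5 -1.6] open 0.0302 t 23.275
```

View pics/s13.png

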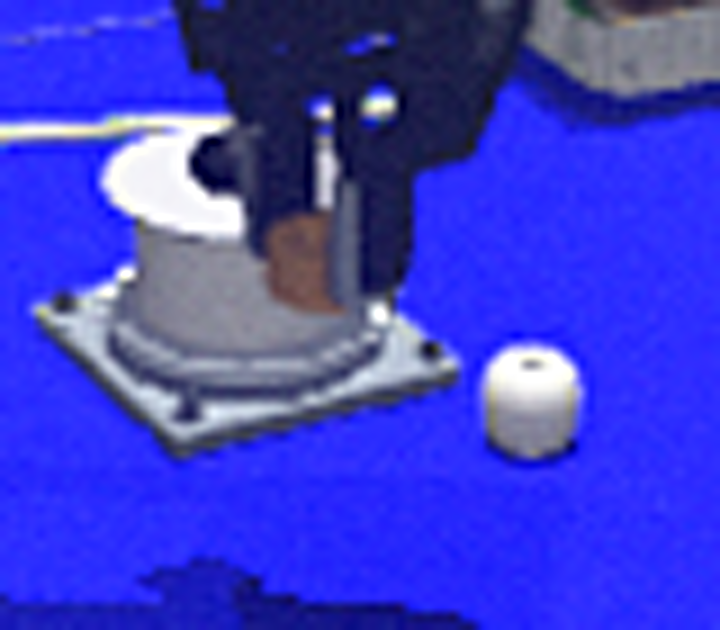

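>>> carry_out(
  series="-0.2 -0.1 -0.2 0 0 0 0.3; -0.6 -0.3 -0.32 0 0 0 0.3; -1 -0.54 -0.32 0 0 0 0.3; -1 -0.54 -0.32 0 0 0 0.3; -1 -0.54 -0.32 0 0 0 0.3",
)

```text
clock: 23.95
ee_pos: [0.4638, 0.0517, 0.1338]
eef_rot: [0.001, 0.839, -0.544, -0.001]
contact_force: [-0.1, 0.7, -0.2]
opening: 0.0303
```

>>> carry_out(
  series="-0.2 -0.12 0 0 0 0 0.3; -0.34 -0.19 0 0 0 0 0.3; -0.34 -0.19 0 0 0 0 0.3; -0.34 -0.19 0 0 0 0 0.3",
)

```text
clock: 24.45
ee_pos: [0.4682, 0.0901, 0.1349]
eef_rot: [0.0, 0.839, -0.544, -0.0]
contact_force: [-1.5, 0.3, -0.5]
opening: 0.0302
```

Run:
```python
from fit import *
go((.468,.0906,.1))
c=camera("side"); crop(c,220,130,300,200,9,"pics/s14.png");np.savez("side3.npz",**{k:np.array(v) for k,v in c.items()})
T=state()["ee_pos"]
p=np.array([proj(c,q) for z in (T[2]-.0035,T[2]+.0125) for q in circ(T[0],T[1],z,.0165)]); print(((p-[220,130]+.5)*9).min(0),((p-[220,130]+.5)*9).max(0))
print((proj(c,(.4677,.0906,.09))-[220,130]+.5)*9)
```

```text
pos [0.4682 0.0901 0.1349] yaw -65.96 zaxis [-0. -0. -1.] j [ 0.02 -0.04  2.   -0.    1.19  1.18] 
shift [-0.006 -0.001  0.349]  F [-1.5  0.3 -0.5] open 0.0302 t 24.45
[325.13088182 258.10709089] [438.11521855 350.46022769]
[378.95188997 458.56938332]
```

View pics/s14.png

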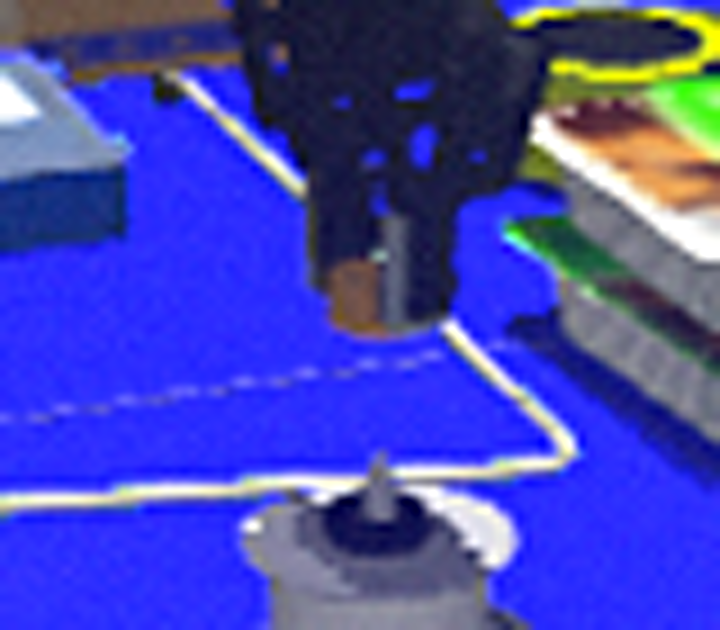

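>>> carry_out(
  series="-0.005 0 0.12 0 0 0 0.3; -0.005 0 0.24 0 0 0 0.3; -0.005 0 0.34 0 0 0 0.3; -0.005 0 0.42 0 0 0 0.3; -0.005 0 0.46 0 0 0 0.3; -0.005 0 0.46 0 0 0 0.3;-0.005 0 0.46 0 0 0 0.3",
)

```text
clock: 25.38
ee_pos: [0.4685, 0.0912, 0.0895]
eef_rot: [-0.0, 0.839, -0.544, 0.0]
contact_force: [0.2, -0.4, -1.2]
opening: 0.0305
```

>>> carry_out(
  series="0 0 0.03 0 0 0 0.3; 0 0 0.06 0 0 0 0.3; 0 0 0.09 0 0 0 0.3; 0 0 0.1 0 0 0 0.3; 0 0 0.1 0 0 0 0.3",
)

```text
clock: 26.0
ee_pos: [0.468, 0.0911, 0.079]
eef_rot: [0.0, 0.839, -0.544, -0.0]
contact_force: [0.3, -0.2, -1.7]
opening: 0.0302
```

Run:
```python
from fit import *
go((.468,.0906,.0755))
c=camera("side"); crop(c,220,130,300,200,9,"pics/s15.png")
```

```text
pos [0.468  0.0911 0.079 ] yaw -65.95 zaxis [-0. -0. -1.] j [ 0.03  0.04  2.04 -0.    1.07  1.18] 
shift [0.005 0.003 0.035]  F [ 0.3 -0.2 -1.7] open 0.0302 t 26.0
```

View pics/s15.png

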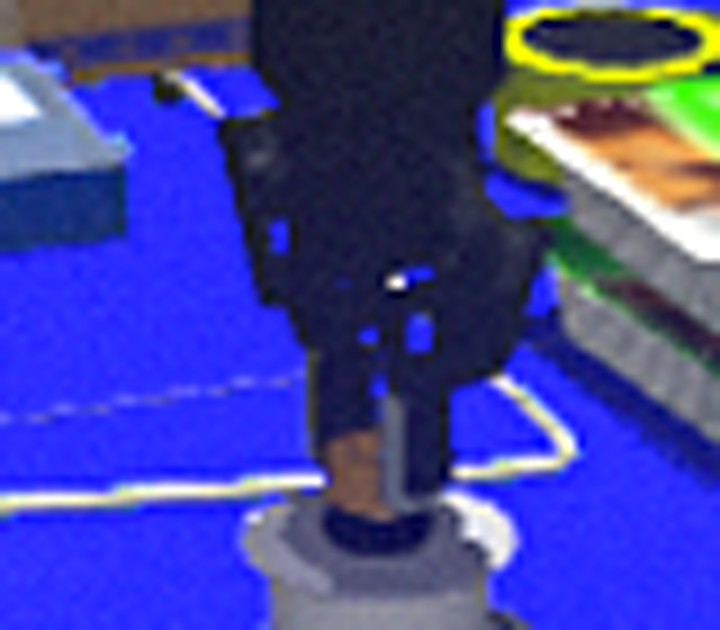

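>>> carry_out(
  series="0.003 0 0.015 0 0 0 0.3; 0.003 0 0.03 0 0 0 0.3; 0.003 0 0.04 0 0 0 0.3; 0.003 0 0.04 0 0 0 0.3",
)

```text
clock: 26.55
ee_pos: [0.4684, 0.0908, 0.0753]
eef_rot: [-0.0, 0.839, -0.544, 0.0]
contact_force: [-0.9, -0.5, 1.4]
opening: 0.0303
```

>>> carry_out(
  series="0 0 0.008 0 0 0 0.3; 0 0 0.012 0 0 0 0.3; 0 0 0.012 0 0 0 0.3",
)

```text
clock: 26.92
ee_pos: [0.4686, 0.0909, 0.075]
eef_rot: [-0.0, 0.839, -0.544, 0.0]
contact_force: [-4.1, -0.5, 9.3]
opening: 0.0303
```

>>> carry_out(
  series="0 0 -0.01 0 0 0 0.3; 0 0 -0.012 0 0 0 0.36; 0 0 -0.012 0 0 0 0.42; 0 0 -0.012 0 0 0 0.5; 0 0 -0.012 0 0 0 0.55; 0 0 -0.012 0 0 0 0.55",
)

```text
clock: 27.68
ee_pos: [0.4682, 0.0909, 0.075]
eef_rot: [0.0, 0.839, -0.544, -0.0]
contact_force: [0.6, -0.5, 0.1]
opening: 0.047
```

>>> carry_out(
  series="0 0 -0.1 0 0 0 0.55; 0 0 -0.3 0 0 0 0.55; 0 0 -0.5 0 0 0 0.55; 0 0 -0.5 0 0 0 0.55",
)

```text
clock: 28.18
ee_pos: [0.47, 0.0909, 0.1274]
eef_rot: [-0.001, 0.839, -0.544, 0.002]
contact_force: [1.2, -0.5, 0.1]
opening: 0.047
```

Run:
```python
from fit import *
go((.411,-.2205,.15))
c=camera("side"); crop(c,220,130,300,200,9,"pics/s16.png")
t=dict(np.load("top0.npz")); s=dict(np.load("side0.npz"))
u0,v0=335,235; a=t["img"][v0:262,u0:366].astype(int); w=(a[...,2]-a[...,0]<100).astype(np.uint8); print(w)
```

```text
pos [0.47   0.0909 0.1274] yaw -65.95 zaxis [ 0.005  0.    -1.   ] j [ 0.03 -0.03  2.    0.    1.17  1.18] 
shift [ 2.604  1.807 -0.229]  F [ 1.2 -0.5  0.1] open 0.047 t 28.175
[[0 0 0 0 0 0 0 0 0 0 0 0 0 0 0 0 0 0 0 0 0 0 0 0 0 0 0 0 0 0 0]
 [0 0 0 0 0 0 0 0 0 0 0 0 0 0 0 0 0 0 0 0 0 0 0 0 0 0 0 0 0 0 0]
 [0 0 0 0 0 0 0 0 0 0 0 0 0 0 0 0 0 0 0 0 0 0 0 0 0 0 0 0 0 0 0]
 [0 0 0 0 0 0 0 0 0 0 0 0 0 0 0 0 0 0 0 0 0 0 0 0 0 0 0 0 0 0 0]
 [0 0 0 0 0 0 0 0 0 0 0 0 0 0 0 0 0 0 0 0 0 0 0 0 0 0 0 0 0 0 0]
 [0 0 0 0 0 0 0 0 0 0 0 0 0 0 0 0 0 0 0 0 0 0 0 0 0 0 0 0 0 0 0]
 [0 0 0 0 0 0 0 0 0 0 0 0 0 0 0 0 0 0 0 0 0 0 0 0 0 0 0 0 0 0 0]
 [0 0 0 0 0 0 0 0 0 0 0 0 0 0 0 0 0 0 0 0 0 0 0 0 0 0 0 0 0 0 0]
 [0 0 0 0 0 0 0 0 0 0 0 0 0 0 0 0 0 0 0 0 0 0 0 0 0 0 0 0 0 0 0]
 [0 0 0 0 0 0 0 0 0 0 0 0 0 1 1 1 1 0 0 0 0 0 0 0 0 0 0 0 0 0 0]
 [0 0 0 0 0 0 0 0 0 0 0 0 1 1 1 1 1 1 1 1 0 0 0 0 0 0 0 0 0 0 0]
 [0 0 0 0 0 0 0 0 0 0 0 1 1 1 1 1 1 1 1 1 0 0 0 0 0 0 0 0 0 0 0]
 [0 0 0 0 0 0 0 0 0 0 0 1 1 1 1 1 1 1 1 1 1 0 0 0 0 0 0 0 0 0 0]
 [0 0 0 0 0 0 0 0 0 0 0 1 1 1 1 0 0 1 1 1 1 0 0 0 0 0 0 0 0 0 0]
 [0 0 0 0 0 0 0 0 0 0 0 1 1 1 1 0 0 1 1 1 1 0 0 0 0 0 0 0 0 0 0]
 [0 0 0 0 0 0 0 0 0 0 0 1 1 1 1 1 1 1 1 1 1 0 0 0 0 0 0 0 0 0 0]
 [0 0 0 0 0 0 0 0 0 0 0 1 1 1 1 1 1 1 1 1 0 0 0 0 0 0 0 0 0 0 0]
 [0 0 0 0 0 0 0 0 0 0 0 0 1 1 1 1 1 1 1 1 0 0 0 0 0 0 0 0 0 0 0]
 [0 0 0 0 0 0 0 0 0 0 0 0 0 0 0 1 1 0 0 0 0 0 0 0 0 0 0 0 0 0 0]
 [0 0 0 0 0 0 0 0 0 0 0 0 0 0 0 0 0 0 0 0 0 0 0 0 0 0 0 0 0 0 0]
 [0 0 0 0 0 0 0 0 0 0 0 0 0 0 0 0 0 0 0 0 0 0 0 0 0 0 0 0 0 0 0]
 [0 0 0 0 0 0 0 0 0 0 0 0 0 0 0 0 0 0 0 0 0 0 0 0 0 0 0 0 0 0 0]
 [0 0 0 0 0 0 0 0 0 0 0 0 0 0 0 0 0 0 0 0 0 0 0 0 0 0 0 0 0 0 0]
 [0 0 0 0 0 0 0 0 0 0 0 0 0 0 0 0 0 0 0 0 0 0 0 0 0 0 0 0 0 0 0]
 [0 0 0 0 0 0 0 0 0 0 0 0 0 0 0 0 0 0 0 0 0 0 0 0 0 0 0 0 0 0 0]
 [0 0 0 0 0 0 0 0 0 0 0 0 0 0 0 0 0 0 0 0 0 0 0 0 0 0 0 0 0 0 0]
 [0 0 0 0 0 0 0 0 0 0 0 0 0 0 0 0 0 0 0 0 0 0 0 0 0 0 0 0 0 0 0]]
```

View pics/s16.png

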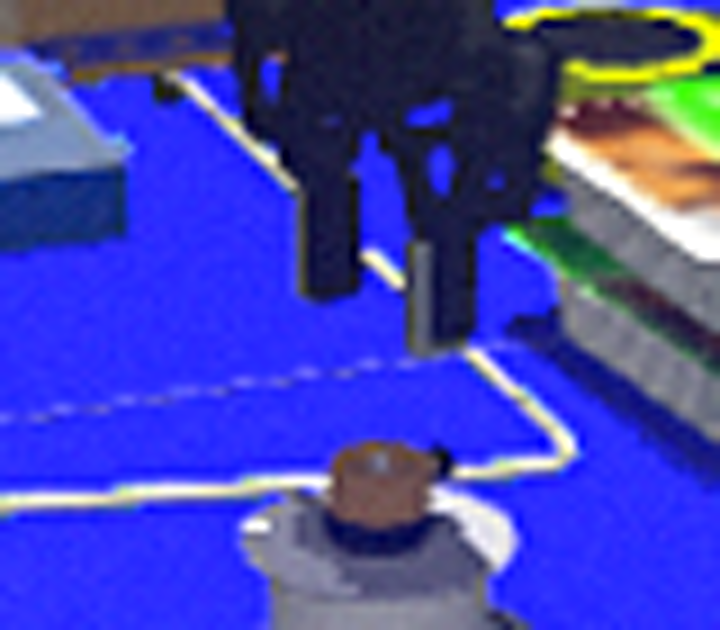

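>>> carry_out(
  series="0.4 0.3 -0.2 0 0 0 0.55; 0.8 0.55 -0.2 0 0 0 0.55; 1 0.7 -0.2 0 0 0 0.55",
)

```text
clock: 28.6
ee_pos: [0.4443, -0.0306, 0.1445]
eef_rot: [0.0, 0.839, -0.545, -0.0]
contact_force: [0.5, -0.6, -0.6]
opening: 0.0469
```

>>> carry_out(
  series="0.5 0.35 0 0 0 0.04 0.55; 0.9 0.6 0 0 0 0.08 0.55; 1 0.7 0 0 0 0.11 0.55; 1 0.7 0 0 0 0.133 0.55; 1 0.7 0 0 0 0.133 0.55",
)

```text
clock: 29.22
ee_pos: [0.4212, -0.1488, 0.1441]
eef_rot: [0.0, 0.708, -0.706, -0.001]
contact_force: [-0.4, -0.1, -0.0]
opening: 0.0468
```

Run:
```python
from fit import *
go((.411,-.221,.06),-90)
c=camera("side"); 
s=c
for v in range(258,282,4): print(v,(s["img"][v,255:282,2].astype(int)-s["img"][v,255:282,0]))
for x,y in [(.411,-.221),(.409,-.219)]:
    p=np.array([proj(c,q) for z in (0,.03) for q in circ(x,y,z,.015)]); print(p.min(0),p.max(0))
```

```text
pos [ 0.4212 -0.1488  0.1441] yaw -89.90 zaxis [-0.001  0.001 -1.   ] j [-0.52 -0.13  2.06  0.    1.21  1.05] 
shift [0.723 0.102 0.841]  turn about tool z: 0.0006 F [-0.4 -0.1 -0. ] open 0.0468 t 29.225
258 [152 106 125 121 120 118 120 121 123 123 116 101 201 217 217 221 221 221
 209 219 216 216 212 218 212 221 215]
262 [116 120 120 123 121 124 119 120 121 124 122 124 131 126 121 120 128 127
 130 121 119 122 119 114 114 105 108]
266 [121 116 115 115 120 112  83  53  16   2  14  50  71  69  61  24   2  10
  61  84 125 123 122 121 113 119 123]
270 [165 166 170 176 174 147  61  54  60  60  66  72  65  66  71  67  62  65
  63  67 109 127 125 115 115 123 124]
274 [161 163 163 158 165 143  54  52  61  55  62  63  61  58  62  62  61  60
  55  60 117 129 150 176 167 174 181]
278 [154 156 163 160 160 150  85  41  59  53  55  59  57  68  58  64  60  62
  52  70 138 171 165 157 178 216 214]
[260.591681   263.15038932] [274.88185512 283.15459165]
[259.45760915 262.74620201] [273.72559776 282.71644705]
```

>>> carry_out(
  series="0.4 0.06 0.2 0 0 0 0.55; 0.72 0.105 0.5 0 0 0 0.55; 0.72 0.105 0.8 0 0 0 0.55; 0.72 0.105 0.8 0 0 0 0.55; 0.72 0.105 0.8 0 0 0 0.55",
)

```text
clock: 29.9
ee_pos: [0.4121, -0.2206, 0.0658]
eef_rot: [-0.0, 0.708, -0.706, 0.0]
contact_force: [0.3, -0.1, 0.3]
opening: 0.047
```

Run:
```python
from fit import *
go((.4105,-.221,.006),-90)
c=camera("side"); crop(c,230,215,310,285,9,"pics/s17.png")
```

```text
pos [ 0.4121 -0.2206  0.0658] yaw -89.81 zaxis [ 0. -0. -1.] j [-0.66  0.04  2.07  0.    1.04  0.91] 
shift [0.004 0.016 0.598]  turn about tool z: 0.0011 F [ 0.3 -0.1  0.3] open 0.047 t 29.9
```

View pics/s17.png

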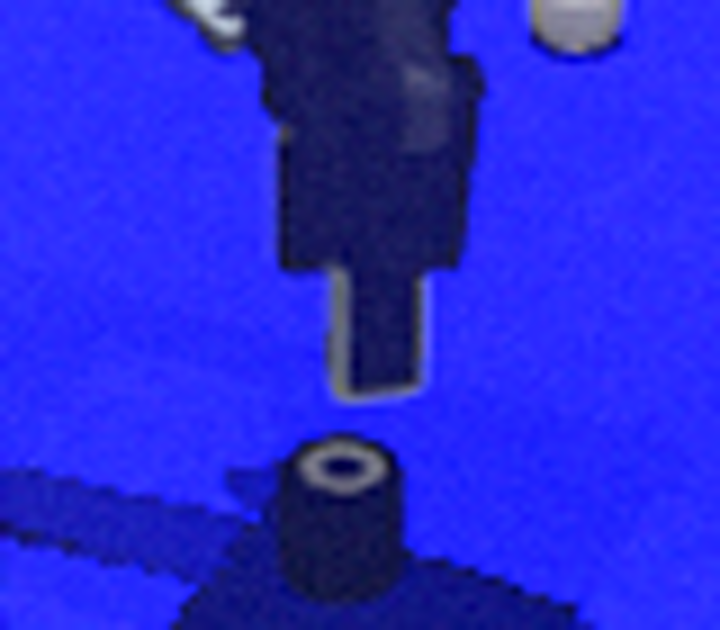

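Run:
```python
from fit import *
c=dict(np.load("side0.npz"))
f=lambda p:(proj(c,p)-[230,215]+.5)*9
print(f((.412,-.2206-.0235-.006,.068)),f((.412-.011,-.2206-.0235,.068)),f((.412+.011,-.2206-.0235,.068)),f((.411,-.221,.03)))
```

```text
[380.24833531 407.80445921] [325.84978146 399.16815174] [421.4924014  386.78050992] [344.1351489  474.75554865]
```

>>> carry_out(
  series="0 0.015 0.2 0 0 0 0.55; 0 0.015 0.4 0 0 0 0.55; 0 0.015 0.55 0 0 0 0.55; 0 0.015 0.6 0 0 0 0.55; 0 0.015 0.6 0 0 0 0.55; 0 0.015 0.6 0 0 0 0.55",
)

```text
clock: 30.7
ee_pos: [0.4106, -0.2212, 0.0058]
eef_rot: [-0.0, 0.708, -0.706, 0.001]
contact_force: [-0.1, 0.3, 0.3]
opening: 0.047
```

>>> carry_out(
  series="0 0 0 0 0 0 0.45; 0 0 0 0 0 0 0.35; 0 0 0 0 0 0 0.25; 0 0 0 0 0 0 0.25; 0 0 0 0 0 0 0.25",
  force=30,
)

```text
clock: 31.32
ee_pos: [0.4104, -0.2211, 0.0054]
eef_rot: [-0.0, 0.708, -0.706, 0.0]
contact_force: [-0.1, 0.7, 5.4]
opening: 0.0288
```

Run:
```python
from fit import *
go((.4105,-.221,.006),-90)
```

```text
pos [ 0.4104 -0.2211  0.0054] yaw -89.89 zaxis [ 0.001 -0.    -1.   ] j [-0.66  0.15  2.09  0.    0.91  0.91] 
shift [-0.001 -0.001 -0.006]  turn about tool z: 0.0006 F [-0.1  0.7  5.4] open 0.0288 t 31.325
```

>>> carry_out(
  series="0 0 -0.05 0 0 0 0.25; 0 0 -0.2 0 0 0 0.25; 0 0 -0.6 0 0 0 0.25; 0 0 -1 0 0 0 0.25; 0 0 -1 0 0 0 0.25",
)

```text
clock: 31.95
ee_pos: [0.4126, -0.2227, 0.1095]
eef_rot: [-0.0, 0.708, -0.706, 0.004]
contact_force: [0.5, -0.6, -0.6]
opening: 0.0291
```

Run:
```python
from fit import *
go((.6222,-.075,.12),-90)
c=camera("side"); crop(c,230,190,310,260,9,"pics/s18.png")
```

```text
pos [ 0.4126 -0.2227  0.1095] yaw -89.89 zaxis [ 0.006 -0.005 -1.   ] j [-0.66 -0.04  2.04 -0.    1.13  0.91] 
shift [-1.473 -2.1   -0.099]  turn about tool z: 0.0006 F [ 0.5 -0.6 -0.6] open 0.0291 t 31.95
```

View pics/s18.png

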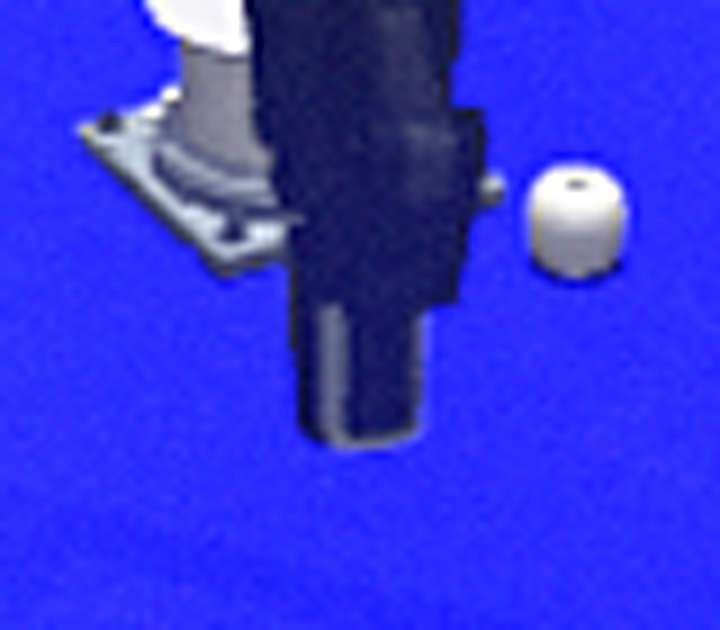

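>>> carry_out(
  series="-0.3 -0.5 -0.1 0 0 0 0.25; -0.6 -0.9 -0.1 0 0 0 0.25; -0.8 -1 -0.1 0 0 0 0.25",
)

```text
clock: 32.38
ee_pos: [0.5109, -0.139, 0.1141]
eef_rot: [0.0, 0.708, -0.706, -0.001]
contact_force: [-0.6, -0.3, -0.0]
opening: 0.0288
```

>>> carry_out(
  series="-0.3 -0.5 0 0 0 0 0.25; -0.5 -0.8 0 0 0 0 0.25; -0.65 -1 0 0 0 0 0.25; -0.65 -1 0 0 0 0 0.25; -0.65 -1 0 0 0 0 0.25",
)

```text
clock: 33.0
ee_pos: [0.6084, -0.0756, 0.1137]
eef_rot: [0.001, 0.708, -0.706, -0.001]
contact_force: [0.2, -1.0, -0.2]
opening: 0.029
```

Run:
```python
from fit import *
go((.6222,-.075,.12),-90)
c=camera("side"); crop(c,295,170,375,240,9,"pics/s19.png"); np.savez("side4.npz",**{k:np.array(v) for k,v in c.items()})
T=state()["ee_pos"]; f=lambda p:(np.array(p)-[295,170]+.5)*9
p=f(np.array([proj(c,q) for z in (T[2]-.0055,T[2]+.0245) for q in circ(T[0],T[1],z,.015)])); print(p.min(0),p.max(0))
for z in (.03,.05,.07): print(f(proj(c,(.6222,-.075,z))))
t=camera("top"); crop(t,270,140,350,210,9,"pics/t19.png")
```

```text
pos [ 0.6084 -0.0756  0.1137] yaw -89.88 zaxis [-0.003  0.    -1.   ] j [-0.25  0.3   1.66 -0.    1.18  1.32] 
shift [-0.005 -0.138 -0.063]  turn about tool z: 0.0006 F [ 0.2 -1.  -0.2] open 0.029 t 33.0
[297.05072523 108.86598218] [419.82139072 258.81175808]
[375.46211033 483.04789944]
[381.56775407 419.89690984]
[387.78376363 355.60440084]
```

View pics/s19.png

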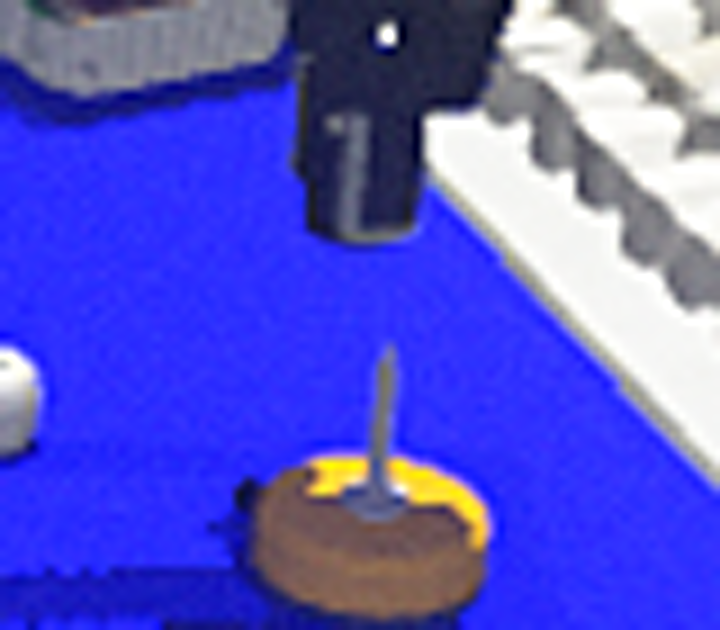

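View pics/t19.png

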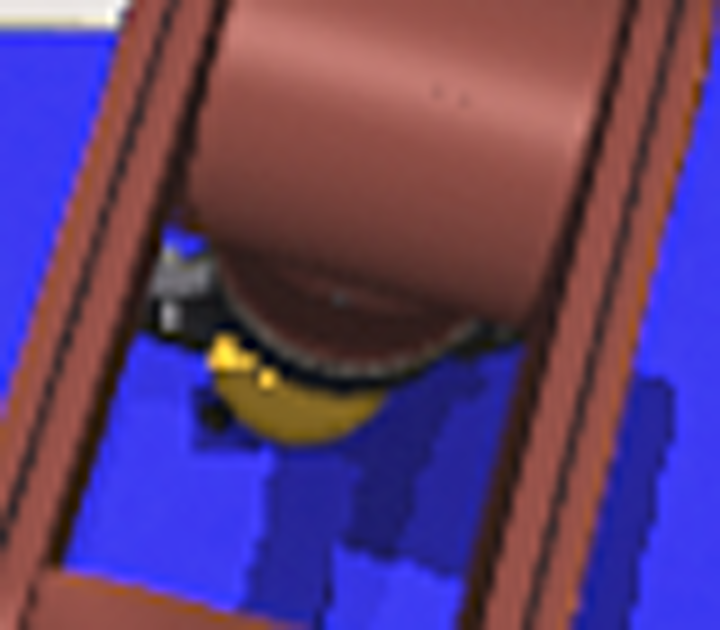

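>>> carry_out(
  series="-0.005 -0.14 0 0 0 0 0.25; -0.005 -0.14 0.1 0 0 0 0.25; -0.005 -0.14 0.2 0 0 0 0.25; -0.005 -0.14 0.28 0 0 0 0.25; -0.005 -0.14 0.3 0 0 0 0.25; -0.005 -0.14 0.3 0 0 0 0.25; -0.005 -0.14 0.3 0 0 0 0.25",
)

```text
clock: 33.98
ee_pos: [0.6241, -0.075, 0.0856]
eef_rot: [-0.0, 0.708, -0.706, 0.0]
contact_force: [-0.8, 1.2, -0.7]
opening: 0.0286
```

Run:
```python
from fit import *
go((.6223,-.075,.03),-90)
c=camera("side"); crop(c,295,170,375,240,9,"pics/s20.png"); np.savez("side5.npz",**{k:np.array(v) for k,v in c.items()})
T=state()["ee_pos"]; f=lambda p:(np.array(p)-[295,170]+.5)*9
p=f(np.array([proj(c,q) for z in (T[2]-.0055,T[2]+.0245) for q in circ(T[0],T[1],z,.015)])); print(p.min(0),p.max(0))
```

```text
pos [ 0.6241 -0.075   0.0856] yaw -89.89 zaxis [ 0.001 -0.    -1.   ] j [-0.24  0.37  1.63  0.    1.14  1.32] 
shift [0.    0.019 0.556]  turn about tool z: 0.0006 F [-0.8  1.2 -0.7] open 0.0286 t 33.975
[342.11410215 198.87381029] [463.53573575 347.31695781]
```

View pics/s20.png

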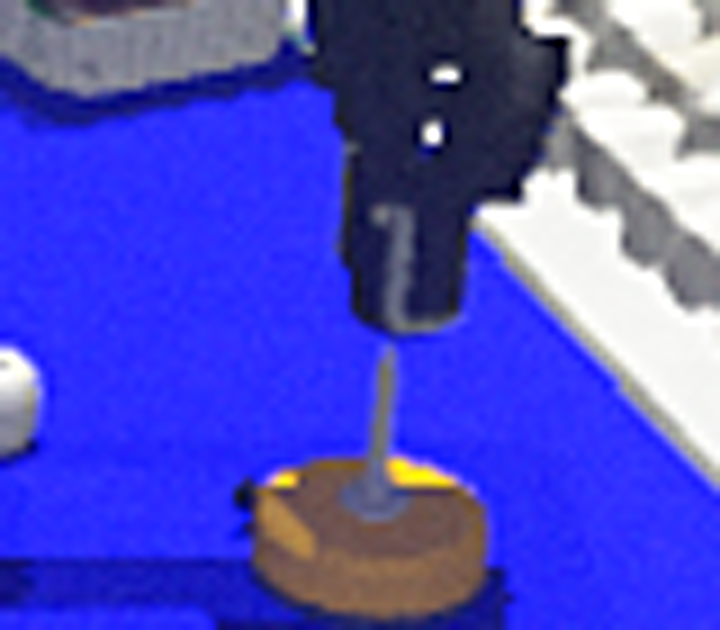

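Run:
```python
from fit import *
c=dict(np.load("side5.npz"))
f=lambda p:(np.array(p)-[295,170]+.5)*9
for x,y in [(.6241,-.075),(.6223,-.075)]:
  for z in (.0801,.1101):
    p=f(np.array([proj(c,q) for q in circ(x,y,z,.015)])); print(x,z,p.min(0),p.max(0),f(proj(c,(x,y,z))))
print(f(proj(c,(.6223,-.075,.072))))
for v in (199,201,203,204,205): print(v,c["img"][v,328:352].sum(1)//3, (c["img"][v,328:352,2].astype(int)-c["img"][v,328:352,0]))
```

```text
0.6241 0.0801 [342.1207817  297.40244867] [453.04906509 347.25976766] [397.48946987 322.01218705]
0.6241 0.1101 [351.05289033 198.81307383] [463.54604334 246.77654049] [407.20133076 222.48376603]
0.6223 0.0801 [335.92952466 298.02977609] [446.87995772 347.92313374] [391.30923123 322.65717832]
0.6223 0.1101 [344.77983918 199.41032081] [457.2957844  247.40877782] [400.93961687 223.09815772]
[388.75383544 349.07488484]
199 [117 110 113 119 115  52  37  43  39  54  91 105  71  41  38  48  48  40
  76 130 118 114 134 151] [209 215 214 205 211  80  38  50  52  45  31  31  35  51  45  49  43  35
  49 186 205 211 183  34]
201 [115 113 116 111 115 109  33  43  40  54  96 113  80  45  48  44  51  41
  77 120 119 118 115 112] [210 215 209 214 208 220  23  47  55  48  34  33  33  49  43  43  38  32
 105 204 206 203 208 215]
203 [114 117 112 113 114 102  34  41  39  63 108  97  45  41  48  49  44  35
  93 126 111 117 119 115] [212 206 213 214 214 202  23  42  52  37  32  28  46  47  52  49  43  23
 167 192 219 205 205 210]
204 [118 116 120 114 115 109  42  37  38  63 112  99  51  42  50  49  50  50
 112 119 118 117 117 118] [207 206 206 213 208 212  47  38  47  40  29  30  48  50  45  41  34  19
 167 205 206 206 205 205]
205 [111 115 117 113 112 110  92  39  37  59 100 116  79  71  83  73  86 116
 139 118 116 117 117 112] [214 212 206 210 214 217 169  50  31  32  21  24  32  34  27  23  28  92
 174 206 207 207 208 212]
```

Run:
```python
from fit import *
c=dict(np.load("side5.npz"))
f=lambda p:(np.array(p)-[295,170]+.5)*9
T=np.array([.6241,-.075,.0856])
for n,d in dict(nearTipL=(-.011,-.0145,0),nearTipR=(.011,-.0145,0),nearBackR=(.011,-.0225,0),farL=(-.011,.0145,0),farR=(.011,.0145,0)).items(): print(n,f(proj(c,T+d)))
crop(c,320,170,360,215,16,"pics/s21.png")
im=cv2.imread("pics/s21.png"); g=lambda p:(np.array(p)-[320,170]+.5)*16
im=np.clip(im.astype(float)*2.2,0,255).astype(np.uint8)
for z in (.0801,.1101):
  p=g(np.array([proj(c,q) for q in circ(T[0],T[1],z,.015)])); cv2.polylines(im,[np.round(p).astype(np.int32)],True,(0,0,255),1)
for y in (-.0145,-.0225,.0145):
  q=g(np.array([proj(c,T+[dx,y,dz]) for dx,dz in ((-.011,0),(.011,0),(.011,.038),(-.011,.038))])); cv2.polylines(im,[np.round(q).astype(np.int32)],True,(0,255,0),1)
cv2.imwrite("pics/s21.png",im)
```

```text
nearTipL [381.1755841  331.66849497]
nearTipR [457.68318552 323.64538495]
nearBackR [469.30857873 336.89768167]
farL [341.92726023 284.66581918]
farR [416.81201681 277.05454318]
```

View pics/s21.png

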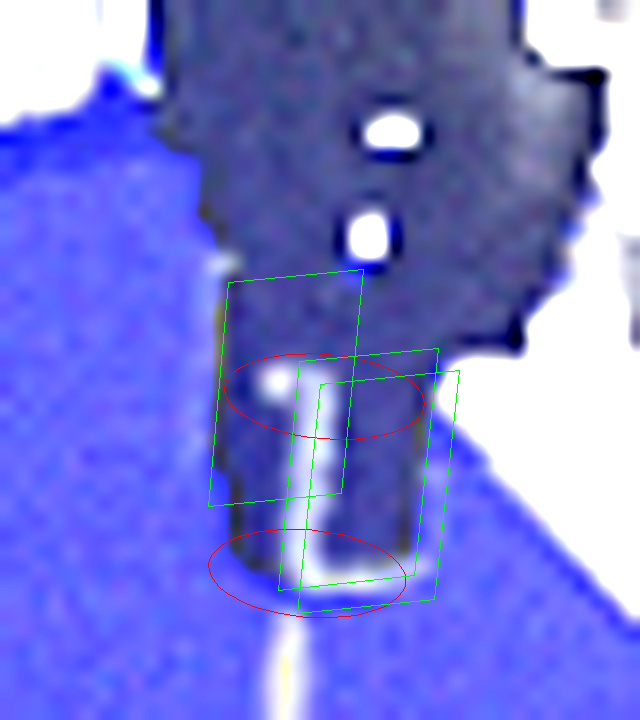

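>>> carry_out(
  series="0 0.018 -0.1 0 0 0 0.25; 0 0.018 -0.2 0 0 0 0.25; 0 0.018 -0.2 0 0 0 0.25; 0 0.018 -0.2 0 0 0 0.25; 0 0.018 -0.2 0 0 0 0.25",
)

```text
clock: 34.65
ee_pos: [0.6217, -0.0748, 0.1047]
eef_rot: [0.0, 0.708, -0.706, -0.0]
contact_force: [-0.3, -0.6, -0.3]
opening: 0.0286
```

```bash
cat > ov.py <<'E'
from fit import *
def ov(fn,off=.0055,h=.03,r=.015,half=.0145,box=(320,150,370,200),S=14,gain=2.2):
    c=camera("side"); s=state(); T=np.array(s["ee_pos"]); u0,v0,u1,v1=box
    im=cv2.resize(c["img"][v0:v1,u0:u1,::-1],None,fx=S,fy=S,interpolation=cv2.INTER_CUBIC)
    g=lambda p:(np.array(p)-[u0,v0]+.5)*S
    im=np.clip(im.astype(float)*gain,0,255).astype(np.uint8); ax=rot(s["eef_rot"])
    for z in (T[2]-off,T[2]-off+h):
        p=g(np.array([proj(c,q) for q in circ(T[0],T[1],z,r)])); cv2.polylines(im,[np.round(p).astype(np.int32)],True,(0,0,255),1)
    for a in (half,half+.008,-half):
        q=g(np.array([proj(c,T+ax@np.array([a,w,-dz])) for w,dz in ((-.011,0),(.011,0),(.011,.038),(-.011,.038))])); cv2.polylines(im,[np.round(q).astype(np.int32)],True,(0,255,0),1)
    cv2.imwrite(fn,im); return c
E
python3 - <<'E'
from ov import *
go((.6223,-.075,.03),-90)
c=ov("pics/s22.png"); np.savez("side6.npz",**{k:np.array(v) for k,v in c.items()})
P=cloud(c)
m=(P[...,2]>.07)&(P[...,2]<.16)&(abs(P[...,0]-.622)<.03)&(abs(P[...,1]+.08)<.04)
v,u=np.nonzero(m); 
for vv in range(v.min(),v.max()+1): 
    k=u[v==vv]; print(vv,k.min(),k.max(),np.round(np.median(P[vv,k,1]),3),np.round(np.median(P[vv,k,2]),3))
E
```

```text
pos [ 0.6217 -0.0748  0.1047] yaw -89.89 zaxis [-0.001  0.    -1.   ] j [-0.25  0.34  1.63  0.    1.17  1.32] 
shift [ 0.002 -0.007  0.747]  turn about tool z: 0.0006 F [-0.3 -0.6 -0.3] open 0.0286 t 34.65
171 331 336 -0.044 0.159
172 332 336 -0.049 0.158
173 332 336 -0.053 0.157
174 332 336 -0.058 0.156
175 332 337 -0.057 0.154
176 332 338 -0.057 0.151
177 332 338 -0.058 0.149
178 333 338 -0.056 0.145
179 333 339 -0.059 0.144
180 333 340 -0.06 0.142
181 333 341 -0.059 0.139
182 333 342 -0.061 0.137
183 333 353 -0.102 0.153
184 333 351 -0.096 0.147
185 333 352 -0.113 0.152
186 332 347 -0.096 0.142
187 332 347 -0.096 0.14
188 332 347 -0.095 0.136
189 332 347 -0.094 0.133
190 332 347 -0.095 0.132
191 332 347 -0.096 0.129
192 333 347 -0.095 0.126
193 333 346 -0.097 0.124
194 334 346 -0.097 0.122
195 334 346 -0.096 0.118
196 333 346 -0.096 0.116
197 333 346 -0.099 0.114
198 334 346 -0.095 0.11
199 335 345 -0.094 0.107
200 338 341 -0.09 0.102Traceback (most recent call last):
  File "<stdin>", line 8, in <module>
    return umr_minimum(a, axis, None, out, keepdims, initial, where)
ValueError: zero-size array to reduction operation minimum which has no identity
```

View pics/s22.png

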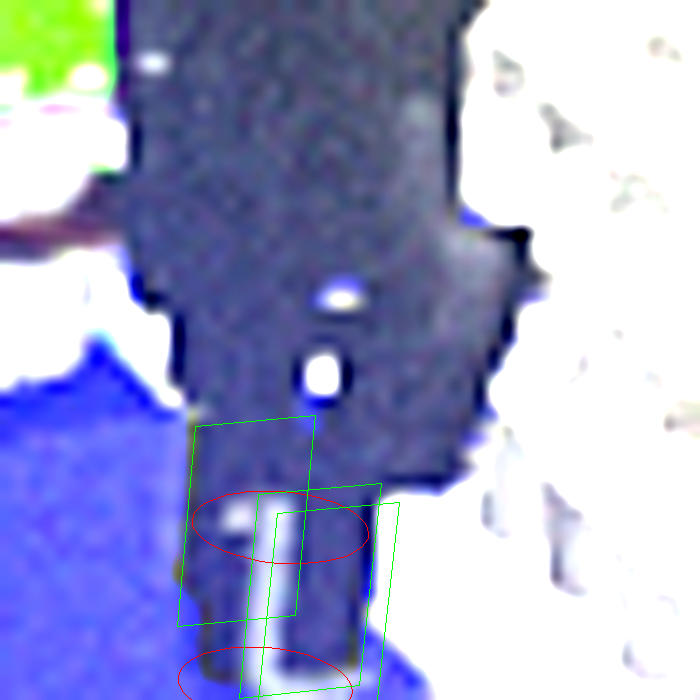

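Run:
```python
from fit import *
c=dict(np.load("side6.npz")); P=cloud(c)
for v in range(186,201): print(v,[tuple((P[v,u]*1000).round().astype(int)) for u in range(332,340)], c["img"][v,331:349].astype(int).sum(1)//3)
```

```text
186 [(np.int64(610), np.int64(-56), np.int64(125)), (np.int64(610), np.int64(-62), np.int64(128)), (np.int64(613), np.int64(-61), np.int64(127)), (np.int64(613), np.int64(-67), np.int64(129)), (np.int64(614), np.int64(-71), np.int64(131)), (np.int64(618), np.int64(-69), np.int64(130)), (np.int64(612), np.int64(-87), np.int64(138)), (np.int64(611), np.int64(-95), np.int64(142))] [120  95  37  38  42  88 103  79 115  99  45  45  46  41  42  27 203 255]
187 [(np.int64(612), np.int64(-53), np.int64(120)), (np.int64(612), np.int64(-58), np.int64(123)), (np.int64(609), np.int64(-70), np.int64(129)), (np.int64(611), np.int64(-74), np.int64(130)), (np.int64(613), np.int64(-74), np.int64(130)), (np.int64(615), np.int64(-75), np.int64(130)), (np.int64(611), np.int64(-91), np.int64(138)), (np.int64(611), np.int64(-96), np.int64(140))] [125  85  44  47  55  94  99  86 113  96  40  48  45  51  38  31 199 255]
188 [(np.int64(610), np.int64(-58), np.int64(120)), (np.int64(611), np.int64(-62), np.int64(122)), (np.int64(608), np.int64(-73), np.int64(127)), (np.int64(609), np.int64(-77), np.int64(129)
[... 4990 characters left out ...]
int64(613), np.int64(-81), np.int64(101)), (np.int64(614), np.int64(-84), np.int64(103)), (np.int64(616), np.int64(-86), np.int64(103)), (np.int64(613), np.int64(-98), np.int64(109))] [115 116 116 108  82  64  65  85 109 113 117 112 123 144 123 117 114 118]
200 [(np.int64(683), np.int64(106), np.int64(1)), (np.int64(685), np.int64(103), np.int64(3)), (np.int64(689), np.int64(106), np.int64(1)), (np.int64(691), np.int64(103), np.int64(2)), (np.int64(694), np.int64(103), np.int64(2)), (np.int64(697), np.int64(101), np.int64(2)), (np.int64(615), np.int64(-89), np.int64(102)), (np.int64(618), np.int64(-87), np.int64(101))] [117 110 120 118 118 114 112  96  78  87 102 108 115 112 118 116 117 114]
```

Run:
```python
from fit import *
c=dict(np.load("side6.npz")); P=cloud(c)
for v in range(207,226,2):
    k=[(u,)+tuple((P[v,u]*1000).round().astype(int).tolist()) for u in range(332,344) if abs(P[v,u,1]+.075)<.02 and P[v,u,2]>.026 and abs(P[v,u,0]-.62)<.02]; print(v,k)
for v in range(206,224,3): print(v,c["img"][v,333:344,2].astype(int)-c["img"][v,333:344,0])
for z in (.07,.055,.04): print(proj(c,(.6223,-.075,z)))
```

```text
207 []
209 [(338, 623, -76, 71)]
211 [(337, 622, -74, 64), (338, 623, -77, 66), (339, 626, -77, 65)]
213 [(337, 622, -74, 58), (338, 622, -79, 61), (339, 628, -73, 57)]
215 [(337, 620, -79, 56), (338, 624, -78, 55)]
217 [(336, 621, -73, 47), (337, 622, -76, 48), (338, 624, -78, 49)]
219 [(336, 621, -75, 42), (337, 622, -78, 44), (338, 625, -78, 43)]
221 [(336, 622, -73, 35), (337, 624, -75, 36), (338, 626, -76, 37)]
223 [(336, 622, -74, 30), (337, 623, -79, 33), (338, 625, -78, 32)]
225 [(336, 621, -78, 26), (337, 623, -79, 27)]
206 [206 210 203 209 217 214 214 208 204 209 206]
209 [205 208 209 211 144  57 197 215 211 208 203]
212 [212 207 212 170  -7  37 187 224 211 200 214]
215 [221 214 208 117   1  89 209 207 210 212 209]
218 [222 219 203  54   6 122 225 216 208 207 206]
221 [ -61  -61  -20   44   14 -168 -221  -58   98  123  186]
[337.6250837  209.00755602]
[337.10567569 214.37720111]
[336.59321497 219.67502503]
```

>>> carry_out(
  series="0 0 0.1 0 0 0 0.25; 0 0 0.2 0 0 0 0.25; 0 0 0.26 0 0 0 0.25; 0 0 0.3 0 0 0 0.25; 0 0 0.33 0 0 0 0.25; 0 0 0.33 0 0 0 0.25; 0 0 0.33 0 0 0 0.25",
)

```text
clock: 35.58
ee_pos: [0.6222, -0.075, 0.0724]
eef_rot: [-0.0, 0.708, -0.706, 0.0]
contact_force: [-0.1, 0.1, -0.2]
opening: 0.0288
```

Run:
```python
from ov import *
go((.6223,-.075,.03),-90)
c=ov("pics/s23.png",box=(315,170,365,220))
```

```text
pos [ 0.6222 -0.075   0.0724] yaw -89.89 zaxis [ 0.001 -0.    -1.   ] j [-0.25  0.38  1.65  0.    1.12  1.32] 
shift [ 0.    -0.001  0.424]  turn about tool z: 0.0006 F [-0.1  0.1 -0.2] open 0.0288 t 35.575
```

View pics/s23.png

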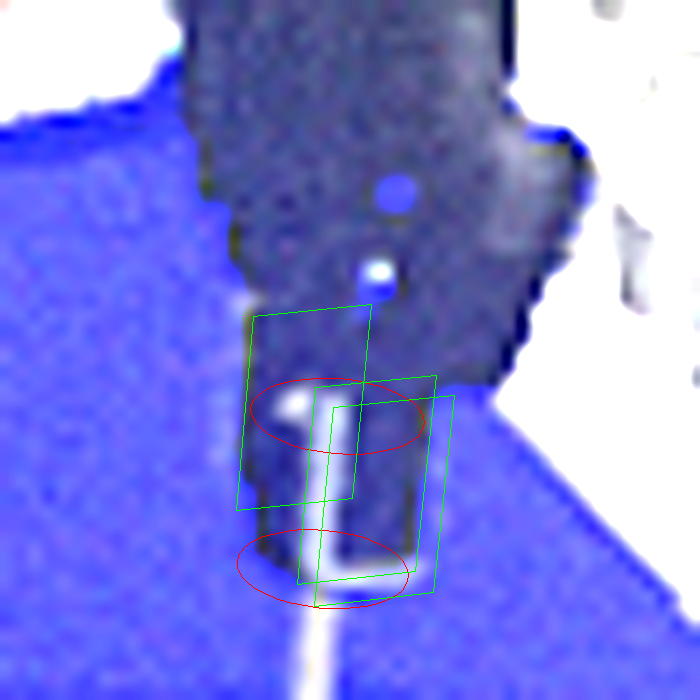

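>>> carry_out(
  series="0 0 0.03 0 0 0 0.25; 0 0 0.06 0 0 0 0.25; 0 0 0.08 0 0 0 0.25; 0 0 0.08 0 0 0 0.25",
)

```text
clock: 36.12
ee_pos: [0.6217, -0.0749, 0.0637]
eef_rot: [0.0, 0.708, -0.706, -0.0]
contact_force: [0.4, -0.3, -1.0]
opening: 0.0286
```

Run:
```python
from ov import *
go((.6223,-.075,.03),-90); print(state()["wrist_torque"])
```

```text
pos [ 0.6217 -0.0749  0.0637] yaw -89.89 zaxis [-0.001  0.    -1.   ] j [-0.25  0.39  1.65  0.    1.1   1.32] 
shift [ 0.001 -0.006  0.337]  turn about tool z: 0.0006 F [ 0.4 -0.3 -1. ] open 0.0286 t 36.125
[-0.04531164 -0.04668738  0.00429675]
```

>>> carry_out(
  series="0 0 0.04 0 0 0 0.25; 0 0 0.08 0 0 0 0.25; 0 0 0.12 0 0 0 0.25; 0 0 0.14 0 0 0 0.25; 0 0 0.14 0 0 0 0.25",
)

```text
clock: 36.75
ee_pos: [0.6218, -0.0749, 0.0498]
eef_rot: [0.0, 0.708, -0.706, -0.0]
contact_force: [-1.0, -0.9, -0.2]
opening: 0.0286
```

>>> carry_out(
  series="0 0 0.04 0 0 0 0.25; 0 0 0.08 0 0 0 0.25; 0 0 0.12 0 0 0 0.25; 0 0 0.15 0 0 0 0.25; 0 0 0.16 0 0 0 0.25; 0 0 0.16 0 0 0 0.25",
)

```text
clock: 37.5
ee_pos: [0.622, -0.075, 0.034]
eef_rot: [0.0, 0.708, -0.706, -0.0]
contact_force: [-0.5, -0.4, -1.0]
opening: 0.0287
```

Run:
```python
from ov import *
go((.6223,-.075,.0295),-90); print(state()["wrist_torque"])
c=ov("pics/s24.png",box=(315,185,365,235))
```

```text
pos [ 0.622 -0.075  0.034] yaw -89.89 zaxis [-0. -0. -1.] j [-0.25  0.43  1.66 -0.    1.05  1.32] 
shift [ 0.    -0.003  0.045]  turn about tool z: 0.0006 F [-0.5 -0.4 -1. ] open 0.0287 t 37.5
[ 0.00629046 -0.02096392 -0.00776085]
```

View pics/s24.png

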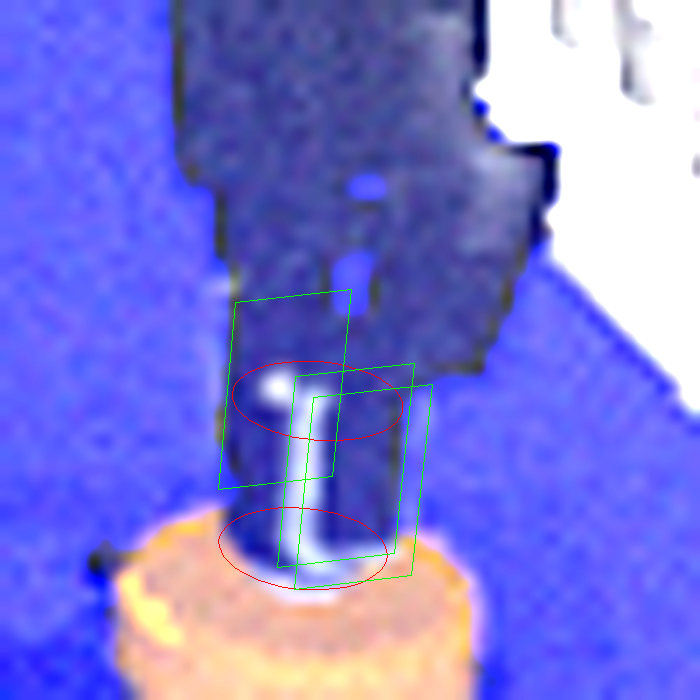

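Nearly home on the shoulder; lower to contact.

>>> carry_out(
  series="0 0 0.02 0 0 0 0.25; 0 0 0.035 0 0 0 0.25; 0 0 0.045 0 0 0 0.25; 0 0 0.045 0 0 0 0.25",
)

```text
clock: 38.05
ee_pos: [0.622, -0.0749, 0.0297]
eef_rot: [0.0, 0.708, -0.706, -0.0]
contact_force: [0.4, -0.5, 0.5]
opening: 0.0288
```

>>> carry_out(
  series="0 0 0.008 0 0 0 0.25; 0 0 0.014 0 0 0 0.25; 0 0 0.014 0 0 0 0.25",
)

```text
clock: 38.42
ee_pos: [0.6222, -0.075, 0.0293]
eef_rot: [-0.0, 0.708, -0.706, 0.0]
contact_force: [-3.2, 1.2, 7.7]
opening: 0.029
```

>>> carry_out(
  series="0 0 -0.01 0 0 0 0.25; 0 0 -0.01 0 0 0 0.32; 0 0 -0.01 0 0 0 0.4; 0 0 -0.01 0 0 0 0.5; 0 0 -0.01 0 0 0 0.55; 0 0 -0.01 0 0 0 0.55",
)

```text
clock: 39.17
ee_pos: [0.6219, -0.0749, 0.0291]
eef_rot: [0.0, 0.708, -0.706, -0.0]
contact_force: [0.7, 0.1, -0.0]
opening: 0.047
```

>>> carry_out(
  series="0 0 -0.1 0 0 0 0.55; 0 0 -0.3 0 0 0 0.55; 0 0 -0.6 0 0 0 0.55; 0 0 -1 0 0 0 0.55; 0 0 -1 0 0 0 0.55; 0 0 -1 0 0 0 0.55",
)

```text
clock: 39.92
ee_pos: [0.6223, -0.075, 0.1303]
eef_rot: [-0.0, 0.708, -0.706, 0.001]
contact_force: [-0.0, 0.2, 0.3]
opening: 0.0469
```

Run:
```python
from fit import *
go((.602,-.272,.1),-90)
c=camera("side"); crop(c,300,170,390,290,6,"pics/s25.png"); crop(c,335,255,390,295,12,"pics/s25b.png")
print([(np.round(d["location"],4),d["p"]) for d in models.look_for("cap_ring","side")])
a=c["img"].astype(int); red=(a[...,0]-np.maximum(a[...,1],a[...,2])>40); v,u=np.nonzero(red[260:300,340:390]); print(u.min()+340,u.max()+340,v.min()+260,v.max()+260)
p=np.array([proj(c,q) for z in (0,.012) for q in circ(.602,-.272,z,.0115)]); print(p.min(0),p.max(0))
```

```text
pos [ 0.6223 -0.075   0.1303] yaw -89.89 zaxis [ 0.001 -0.    -1.   ] j [-0.25  0.31  1.61  0.    1.22  1.32] 
shift [1.97  0.207 0.303]  turn about tool z: 0.0006 F [-0.   0.2  0.3] open 0.0469 t 39.925
[(array([ 0.602 , -0.2754,  0.0132]), 0.53)]
356 365 273 280
[354.90384753 272.9103104 ] [366.50810843 284.04549718]
```

View pics/s25.png

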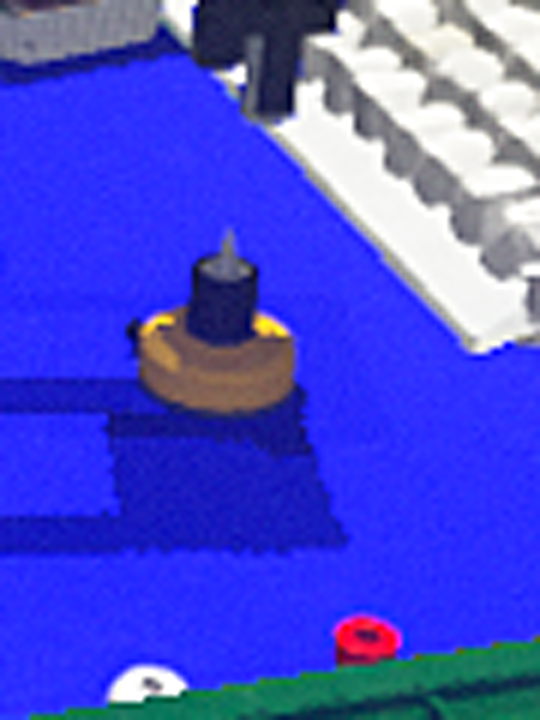

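View pics/s25b.png

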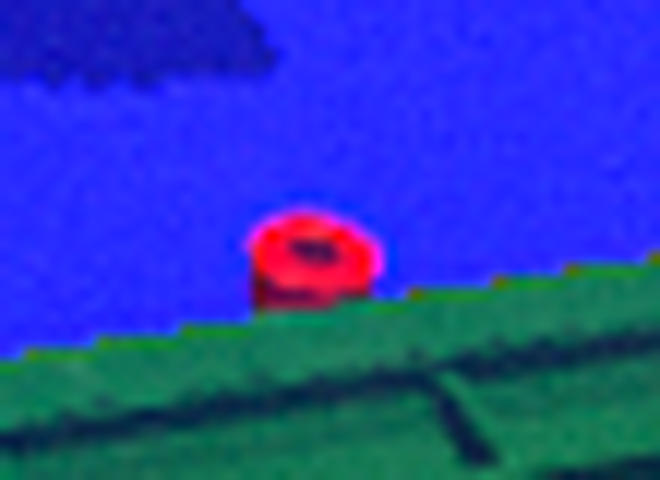

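>>> carry_out(
  series="0.4 0.05 0 0 0 0 0.45; 0.8 0.1 0 0 0 0 0.45; 1 0.1 0 0 0 0 0.45",
)

```text
clock: 40.4
ee_pos: [0.6111, -0.1764, 0.1278]
eef_rot: [0.0, 0.707, -0.707, -0.001]
contact_force: [-0.1, 0.5, 0.3]
opening: 0.0384
```

>>> carry_out(
  series="0.5 0.06 0.1 0 0 0 0.45; 0.85 0.1 0.3 0 0 0 0.45; 0.97 0.107 0.6 0 0 0 0.45; 0.97 0.107 0.8 0 0 0 0.45; 0.97 0.107 0.8 0 0 0 0.45; 0.97 0.107 0.8 0 0 0 0.45",
)

```text
clock: 41.15
ee_pos: [0.6024, -0.2712, 0.05]
eef_rot: [-0.0, 0.708, -0.706, 0.0]
contact_force: [0.4, 0.0, 0.5]
opening: 0.0388
```

Run:
```python
from ov import *
go((.602,-.272,.0035),-90)
c=ov("pics/s26.png",box=(325,235,385,290),S=12,gain=1.3,off=.045,h=.012,r=.0115,half=.019)
```

```text
pos [ 0.6024 -0.2712  0.05  ] yaw -89.82 zaxis [ 0.001 -0.    -1.   ] j [-0.54  0.48  1.56  0.    1.1   1.03] 
shift [0.008 0.005 0.465]  turn about tool z: 0.0010 F [0.4 0.  0.5] open 0.0388 t 41.15
```

View pics/s26.png

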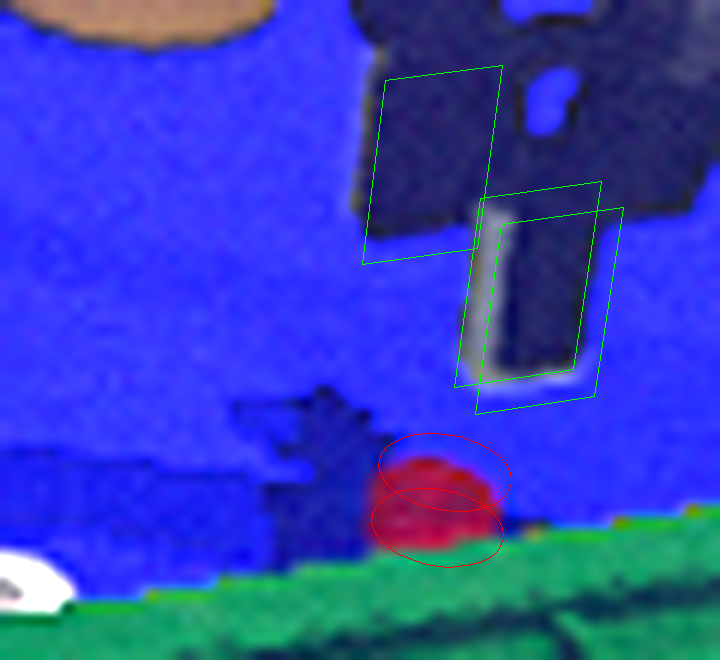

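>>> carry_out(
  series="0.006 0.003 0.2 0 0 0 0.45; 0.006 0.003 0.38 0 0 0 0.45; 0.006 0.003 0.46 0 0 0 0.45; 0.006 0.003 0.465 0 0 0 0.45; 0.006 0.003 0.465 0 0 0 0.45",
)

```text
clock: 41.82
ee_pos: [0.6017, -0.2728, 0.0029]
eef_rot: [-0.0, 0.708, -0.706, 0.0]
contact_force: [0.7, 0.6, -0.1]
opening: 0.0383
```

>>> carry_out(
  series="0 0 0 0 0 0 0.35; 0 0 0 0 0 0 0.25; 0 0 0 0 0 0 0.2; 0 0 0 0 0 0 0.2; 0 0 0 0 0 0 0.2",
  force=30,
)

```text
clock: 42.45
ee_pos: [0.6019, -0.2729, 0.0034]
eef_rot: [-0.0, 0.708, -0.706, 0.001]
contact_force: [-0.3, 0.6, 5.4]
opening: 0.0211
```

Run:
```python
from ov import *
go((.602,-.272,.0035),-90)
```

```text
pos [ 0.6019 -0.2729  0.0034] yaw -89.89 zaxis [ 0.001 -0.001 -1.   ] j [-0.54  0.54  1.57  0.    1.03  1.02] 
shift [-0.009 -0.001 -0.001]  turn about tool z: 0.0006 F [-0.3  0.6  5.4] open 0.0211 t 42.45
```

>>> carry_out(
  series="0 0 -0.05 0 0 0 0.2; 0 0 -0.2 0 0 0 0.2; 0 0 -0.6 0 0 0 0.2; 0 0 -1 0 0 0 0.2; 0 0 -1 0 0 0 0.2; 0 0 -1 0 0 0 0.2",
)

```text
clock: 43.2
ee_pos: [0.6011, -0.2724, 0.1029]
eef_rot: [0.0, 0.708, -0.706, -0.0]
contact_force: [-0.3, 0.6, -0.9]
opening: 0.021
```

Run:
```python
from ov import *
go((.6222,-.075,.11),-90)
c=ov("pics/s27.png",box=(325,215,385,270),S=12,gain=1.6,off=.0035,h=.012,r=.0115,half=.011)
```

```text
pos [ 0.6011 -0.2724  0.1029] yaw -89.89 zaxis [-0.  0. -1.] j [-0.54  0.41  1.53 -0.    1.19  1.02] 
shift [-1.974 -0.215 -0.071]  turn about tool z: 0.0006 F [-0.3  0.6 -0.9] open 0.021 t 43.2
```

View pics/s27.png

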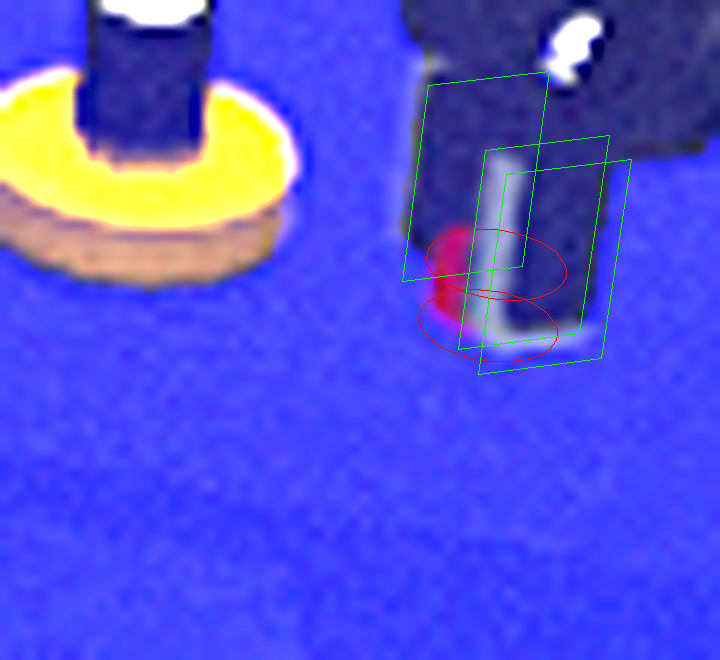

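>>> carry_out(
  series="-0.4 -0.05 -0.07 0 0 0 0.2; -0.8 -0.1 -0.07 0 0 0 0.2; -1 -0.11 -0.07 0 0 0 0.2",
)

```text
clock: 43.62
ee_pos: [0.6112, -0.1703, 0.1079]
eef_rot: [0.001, 0.708, -0.706, -0.002]
contact_force: [-0.6, -0.4, -0.4]
opening: 0.0209
```

>>> carry_out(
  series="-0.4 -0.05 0 0 0 0 0.2; -0.8 -0.09 0 0 0 0 0.2; -0.97 -0.105 0 0 0 0 0.2; -0.97 -0.105 0 0 0 0 0.2; -0.97 -0.105 0 0 0 0 0.2; -0.97 -0.105 0 0 0 0 0.2",
)

```text
clock: 44.38
ee_pos: [0.6224, -0.077, 0.1097]
eef_rot: [0.0, 0.707, -0.707, 0.0]
contact_force: [-0.1, -0.4, -0.2]
opening: 0.0211
```

Run:
```python
from ov import *
go((.622,-.075,.08),-90)
c=ov("pics/s28.png",box=(315,175,370,230),S=12,gain=1.6,off=.0035,h=.012,r=.0115,half=.011)
```

```text
pos [ 0.6224 -0.077   0.1097] yaw -89.98 zaxis [-0. -0. -1.] j [-0.25  0.34  1.62 -0.    1.18  1.32] 
shift [-0.02   0.004  0.297]  turn about tool z: 0.0001 F [-0.1 -0.4 -0.2] open 0.0211 t 44.375
```

View pics/s28.png

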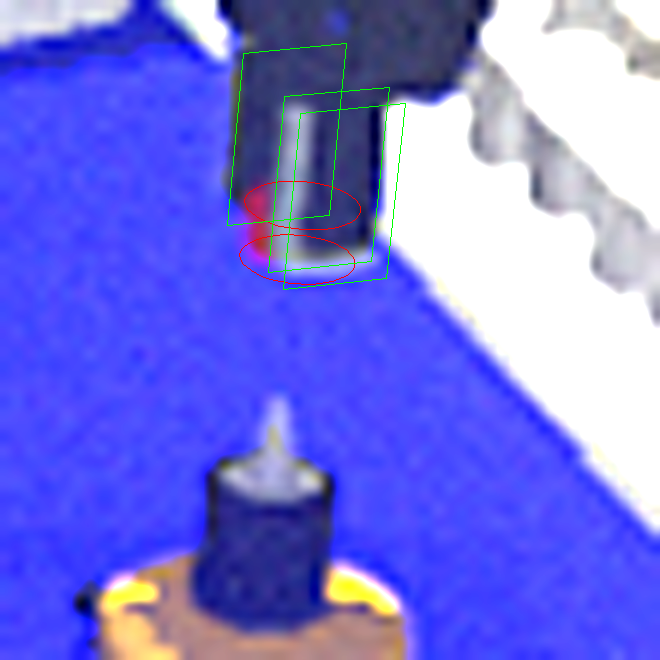

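>>> carry_out(
  series="-0.01 0 0.1 0 0 0 0.2; -0.01 0 0.2 0 0 0 0.2; -0.01 0 0.26 0 0 0 0.2; -0.01 0 0.26 0 0 0 0.2; -0.01 0 0.26 0 0 0 0.2",
)

```text
clock: 45.05
ee_pos: [0.6227, -0.0745, 0.0838]
eef_rot: [-0.0, 0.708, -0.706, 0.0]
contact_force: [0.1, -0.0, -0.3]
opening: 0.0213
```

Run:
```python
from ov import *
go((.622,-.075,.07),-90)
```

```text
pos [ 0.6227 -0.0745  0.0838] yaw -89.88 zaxis [ 0. -0. -1.] j [-0.24  0.37  1.64 -0.    1.14  1.32] 
shift [0.005 0.007 0.138]  turn about tool z: 0.0006 F [ 0.1 -0.  -0.3] open 0.0213 t 45.05
```

>>> carry_out(
  series="0.004 0.004 0.05 0 0 0 0.2; 0.004 0.004 0.1 0 0 0 0.2; 0.004 0.004 0.14 0 0 0 0.2; 0.004 0.004 0.17 0 0 0 0.2; 0.004 0.004 0.17 0 0 0 0.2; 0.004 0.004 0.17 0 0 0 0.2",
)

```text
clock: 45.8
ee_pos: [0.6222, -0.075, 0.0668]
eef_rot: [-0.0, 0.708, -0.706, 0.0]
contact_force: [-0.3, 0.5, -0.5]
opening: 0.0212
```

>>> carry_out(
  series="0 0 0.03 0 0 0 0.2; 0 0 0.05 0 0 0 0.2; 0 0 0.065 0 0 0 0.2; 0 0 0.065 0 0 0 0.2",
)

```text
clock: 46.3
ee_pos: [0.6219, -0.0749, 0.06]
eef_rot: [0.0, 0.708, -0.706, -0.0]
contact_force: [0.2, -0.5, 0.4]
opening: 0.0208
```

Run:
```python
from ov import *
go((.622,-.075,.0574),-90)
c=ov("pics/s29.png",box=(315,175,370,230),S=12,gain=1.6,off=.0035,h=.012,r=.0115,half=.011)
```

```text
pos [ 0.6219 -0.0749  0.06  ] yaw -89.89 zaxis [-0.  0. -1.] j [-0.25  0.4   1.65  0.    1.1   1.32] 
shift [ 0.001 -0.001  0.026]  turn about tool z: 0.0006 F [ 0.2 -0.5  0.4] open 0.0208 t 46.3
```

View pics/s29.png

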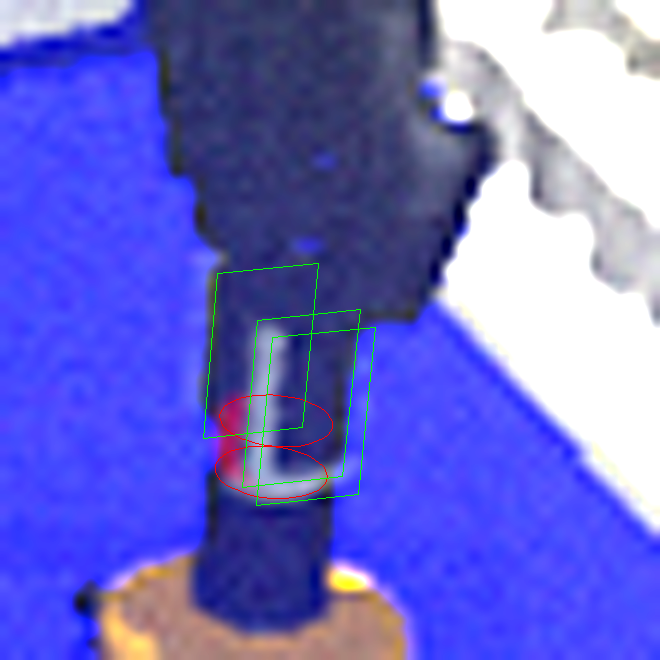

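>>> carry_out(
  series="0 0 0.012 0 0 0 0.2; 0 0 0.022 0 0 0 0.2; 0 0 0.028 0 0 0 0.2; 0 0 0.028 0 0 0 0.2",
)

```text
clock: 46.85
ee_pos: [0.6222, -0.0749, 0.0575]
eef_rot: [-0.0, 0.708, -0.706, 0.0]
contact_force: [-0.1, 0.3, 0.7]
opening: 0.0213
```

>>> carry_out(
  series="0 0 0.008 0 0 0 0.2; 0 0 0.012 0 0 0 0.2; 0 0 0.012 0 0 0 0.2",
)

```text
clock: 47.22
ee_pos: [0.6226, -0.075, 0.057]
eef_rot: [-0.0, 0.708, -0.706, 0.0]
contact_force: [-0.6, 0.1, 4.9]
opening: 0.021
```

>>> carry_out(
  series="0 0 -0.005 0 0 0 0.2; 0 0 -0.008 0 0 0 0.26; 0 0 -0.008 0 0 0 0.34; 0 0 -0.008 0 0 0 0.45; 0 0 -0.008 0 0 0 0.5; 0 0 -0.008 0 0 0 0.5",
)

```text
clock: 47.98
ee_pos: [0.622, -0.0749, 0.0568]
eef_rot: [0.0, 0.708, -0.706, -0.0]
contact_force: [-0.4, 0.8, -0.6]
opening: 0.0428
```

>>> carry_out(
  series="0 0 -0.1 0 0 0 0.5; 0 0 -0.3 0 0 0 0.5; 0 0 -0.6 0 0 0 0.5; 0 0 -1 0 0 0 0.5",
)

```text
clock: 48.48
ee_pos: [0.6218, -0.0749, 0.1588]
eef_rot: [0.0, 0.708, -0.706, -0.0]
contact_force: [0.7, -0.3, -0.3]
opening: 0.0426
```

>>> carry_out(
  series="0.4 0.2 0 0 0 0 0.5; 0.8 0.6 0 0 0 0 0.5; 1 1 0 0 0 0 0.5",
)

```text
clock: 48.85
ee_pos: [0.5219, -0.1771, 0.1592]
eef_rot: [-0.0, 0.708, -0.707, 0.002]
contact_force: [-0.4, -1.2, -0.0]
opening: 0.0429
```

>>> carry_out(
  series="0.4 0.4 0 0 0 0 0.5; 0.8 0.8 0 0 0 0 0.5; 1 1 0 0 0 0 0.5; 1 1 0 0 0 0 0.5; 1 1 0 0 0 0 0.5",
)

```text
clock: 49.48
ee_pos: [0.4232, -0.2753, 0.1582]
eef_rot: [-0.0, 0.708, -0.707, 0.001]
contact_force: [0.3, 0.3, -0.3]
opening: 0.0426
```

Run:
```python
from ov import *
go((.622,-.075,.0574),-90)
c=camera("side"); crop(c,235,155,355,240,6.5,"pics/s30.png"); P=cloud(c)
t=camera("top"); cv2.imwrite("pics/t30.png",t["img"][:,:,::-1]); crop(t,225,155,325,265,7,"pics/t30b.png"); Q=cloud(t)
for n,(x,y,r) in dict(unw=(.468,.0906,.012),stand=(.6222,-.075,.010)).items():
    m=np.hypot(Q[...,0]-x,Q[...,1]-y)<r; print(n,np.sort((Q[...,2][m]*1000).round().astype(int)))
for n in ("side","top"):
    for o in ["label_roll","flange_disc","lock_collar","guide_roller","cap_ring","date_stamp"]:
        print(n,o,[(np.round(d["location"],3),round(d["p"],2)) for d in models.look_for(o,n)])
```

```text
pos [ 0.4232 -0.2753  0.1582] yaw -89.91 zaxis [ 0.002 -0.001 -1.   ] j [-0.73 -0.    1.91  0.    1.23  0.84] 
shift [-2.001 -1.989  1.009]  turn about tool z: 0.0005 F [ 0.3  0.3 -0.3] open 0.0426 t 49.475
unw [21 65 72 73 77 80 80 83 83 83 84 84 84 85 85 85 85 85 86 86 86 86 86 87
 87 87 87 87 87 87 87 87 87 87 88 88 88 88 88 88 88 88 88 89 89 89 89 89
 89 89 90 90 91 92 93]
stand [30 37 52 53 56 61 62 63 63 65 65 65 65 66 66 66 66 66 66 66 66 67 67 67
 67 67 67 68 68 68 69 69 69 70 70 70 75]
side label_roll [(array([0.461, 0.06 , 0.04 ]), 0.68)]
side flange_disc [(array([0.456, 0.076, 0.06 ]), 0.71)]
side lock_collar [(array([0.44 , 0.052, 0.007]), 0.74)]
side guide_roller []
side cap_ring [(array([ 0.617, -0.084,  0.066]), 0.55)]
side date_stamp [(array([0.467, 0.079, 0.085]), 0.7), (array([0.366, 0.343, 0.025]), 0.63)]
top label_roll []
top flange_disc [(array([0.468, 0.087, 0.059]), 0.83)]
top lock_collar []
top guide_roller []
top cap_ring []
top date_stamp [(array([0.365, 0.351, 0.03 ]), 0.59)]
```

View pics/s30.png

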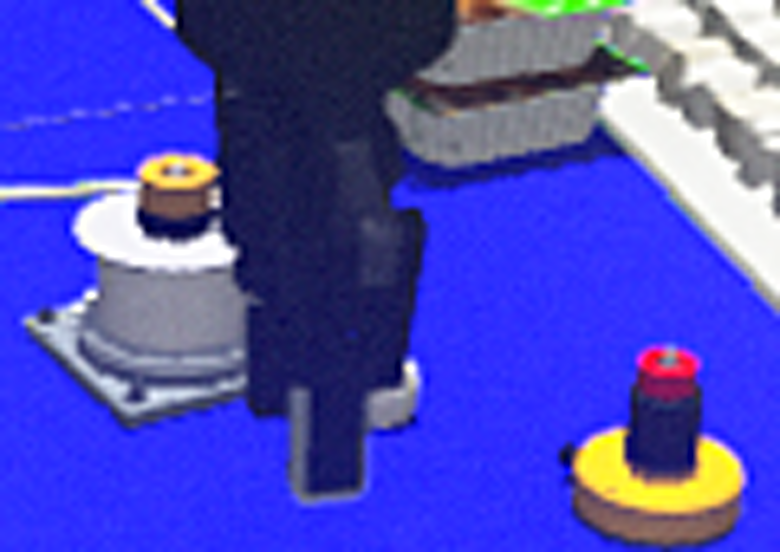

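View pics/t30.png

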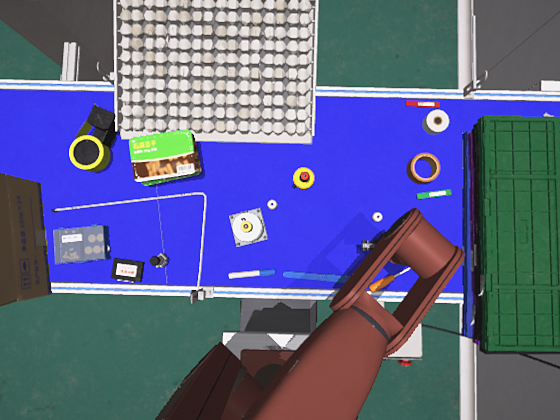

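View pics/t30b.png

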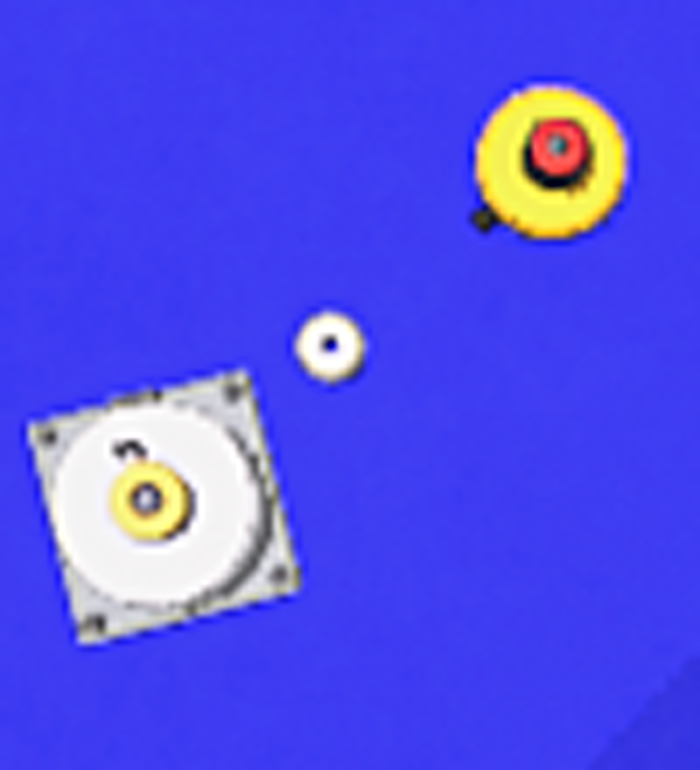

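Run:
```python
from cell import env, state
print(state()["clock"]); print(env.job_done())
```

```text
50.175
the job is handed in; nothing more can be done
None
```

All five parts are in place, and I handed the job in at about 50 s of the 120 s allowed. I put the label roll, flange disc (boss up) and brass collar on the unwinder spindle, then the guide roller and red cap ring on the stand's pin. I lowered each part until the wrist force showed it resting (about 5–31 N) before letting go.

**Last checks that agreed:**
- **Unwinder stack height:** top-camera depth put the collar's top at about 87–88 mm, against 88 mm expected.
- **Guide stand height:** depth put the cap ring's top at about 66 mm, against 66 mm expected.
- **Alignment:** both pictures showed the stacks upright and centred, with the spindle and pin visible in the bores.
- **Surroundings:** the date stamp still stood, and the arm was clear of everything.

**Checks that disagreed or failed:**
- **Side camera:** it drew the gripped roller and cap ring about 0.5–1.5 pixels (a few mm) off where the tool pose put them. Both still slid onto the pin with almost no side force.
- **Recognition networks:** in the final pictures they missed several parts, not finding the roller from either camera and finding the roll, collar and cap ring only from the side. They also placed the collar and the date stamp wrongly in the side view. I relied on depth and the pictures instead.

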